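# Push the battery case home in its charging dock and start the charge

### The job

Push the heavy battery case by its low yellow base so that it slides upright between the two wooden guides until it rests squarely against the stop block of the charging dock, then press the green start button fully down and let it go. Only push: do not lift or tip the case, do not touch its grey upper body or handle, and leave the glue bottle, the mallet and the offcut where they are. Finish with the robot clear of everything.

Things in the scene. Friction and masses are not known exactly. Their poses are not given: they have to be found in the camera images.
- case: Loose battery case, about 2 kg. Yellow base 110 mm deep (x), 120 wide (y), 45 tall, the part to push; its nearest 50 mm is a bare step, the grey upper body stands on the rest. Origin: centre of the base's underside; +x face goes against the stop block. Starts 100-150 mm short of home, up to 25 mm off line, 0.25 rad askew. Slides at about 8-18 N; pushed above 55 mm it may tip.
- upper: Grey upper body of the case, rigidly fixed on the far part of the base: 60 mm deep, 120 wide, 135 tall, with a black carrying handle on top (to 213 mm above the bench). Its near face stands 50 mm back from the near face of the base. Origin at the centre of its underside, 45 mm above the bench, 25 mm in +x from the case's origin. Not to be touched.
- dock: Dock fixed to the bench: black stop block 55 mm deep, 190 wide, 95 tall; two plywood guides 25 mm tall lead to it. Origin on the bench under the middle of the block's face; +x points into the block, the way to push. At home the case's origin is at x = -55 mm, y = 0 here, axes parallel. Guides are 136 mm apart from x = -57 mm on, and flare open to x = -88 mm.
- start_top (a point): Centre of the top of the round green start button (32 mm across), which faces up, on a fixed grey switch box 90 by 80 by 40 mm that stands to the left or the right of the dock, its centre about 200 mm to the side of the dock's centre line.
- start (a joint): Travel of the start button in m: 0 when up, 0.006 fully down; a spring returns it; fully down takes 5 N.
- glue: White glue bottle, upright and loose, 60 mm across and 170 mm tall, on the other side of the dock from the switch box. Origin at the centre of its underside. Leave it alone.
- mallet: Wooden mallet lying loose to the left, 250 mm long, head 56 mm tall. Origin on the bench near its middle. Leave it alone.
- offcut: Planed timber offcut lying loose to the right, 200 by 45 by 45 mm. Origin at the centre of its underside. Leave it alone.
There are look-alikes about, which are no part of the job. Leave any red look-alike of the case alone.

How it is judged:
By the outcome, as a careful person would: the job done as asked, in the order asked, and still so for the second after the job is handed in, with the robot touching nothing.
It also fails if it takes over 51 s, if anything falls off the work surface, if the arm or the gripper's body presses on something with over 40 N, if the wrist force passes 120 N, or if a joint passes its speed limit or range.

### The arm

A 7-joint arm with a two-finger parallel gripper is mounted at the origin on the work surface. World frame = base frame: x ahead of the robot, y to its left, z up, the work surface at z = 0. Lengths are in mm, angles in rad, forces in N, time in s.
With the tool pointing down it reaches from about 425 to 975 mm from the base axis. Payload 16.7 kg.
Tool frame: the origin (TCP) lies at the very end of the fingers, on their centre line; the grasp point (between the pads) lies 19 mm behind it (env.grip_point_offset is the distance from the TCP to the grasp point, in mm); z points along the fingers, x is the direction in which the jaws open and shut, and the axes are right-handed (so a half turn about z gives the same grasp; the last joint's range is limited). The gripper opens to 85 mm and grips with 20 to 120 N. Pads are 22 mm wide; open, the fingers measure 114 mm over their backs; the gripper's body (76 mm by 85 mm) begins 54 mm behind the grasp point. The pads swing forward as they close: fully open they stand 13 mm farther back than shut.
Start: joints at [-1.496, 0.426, 0.074, 1.606, -0.034, 1.111, -0.067], TCP at [149.815, 658.127, 231.302] pointing down, gripper open.
Joint ranges: [-2.85, 2.85], [-0.5, 2.14], [-1.23, 1.37], [0.21, 2.46], [-1.02, 4.16], [0.16, 2.05], [-2.73, 2.73]. Speed limits (rad/s): [1.89, 1.89, 2.39, 2.39, 3.01, 3.01, 3.01].

### API

Orientations are given as a 3x3 rotation matrix whose columns are the frame's x, y, z axes.
In Python, from bench import env, grab_frame, camera_info, cut_out, spot_point gives the robot as it stands.
- The arm moves only by the tool jog_arm, never from a script. Its argument "motion" is a list of rows, each an object of numbers: "dx", "dy", "dz": the shift along the tool's x, y, z in mm; "wx", "wy", "wz": the turn, a rotation vector about the tool's x, y, z in degrees; "claw": the gripper command: -1 is shut, 1 is fully open, values between are in proportion. A call has 1 to 12 rows; each row is the pose to reach, as a shift and turn from the pose commanded when the call began, along the tool's axes at that moment; what a row does not reach only later rows make up. A row lasts 1/12 s, in which the tool goes at most 41.7 mm and 7.16 degrees, less where a joint would pass 70% of its speed; a pose out of reach is approached as far as the arm can. A call with a gripper value outside its range is refused whole. The fingers move at their own pace and stop on an object; "squeeze" is the grip in N (left out, the last holds). Time passes only in rows, so rows that repeat a pose let the fingers close. It gives the time, the measured TCP pose, the force and the opening at its end, in the units of the state.
- env.read_state(): the state, without advancing time (a new reading comes with each control period).
- grab_frame(name): name is "scene" or "side" or "wrist"; returns the picture (384x512x3 uint8, red, green, blue); there is no depth.
- camera_info(name): a dict with "fx", "fy", "cx", "cy" (pixels), "world_from_camera" (4x4, takes a point from camera to world coordinates). Camera axes: x right, y up, looking along -z (the intrinsics and any distortion apply to the point x, -y, -z); pixel columns grow to the right and rows downward; lengths in mm; the calibration is good to about 2 mm. A picture is of the moment at which its call begins: read the wrist's pose just before it. camera_info takes no time and is no camera call; for the wrist camera it gives the pose at the moment of the call.
- env.finish_job(): hands the job in, once; it reports no verdict.
Trained networks look in the newest picture that a camera, given by its name, has taken for a name from the list of things; names that differ only in an ending like _2 or _b are one class to them, and where a whole thing is asked for, a point or a joint stands for the part that bears it (a point fixed in the world has none). Each returns a list of dicts, best first, with "conf" (0 to 1); they miss things now and then, are a little off and sometimes report something else, mostly with a low value. They report only what shows in the picture. A call takes as long as a camera call. They do not tell look-alikes from the thing itself.
- cut_out(camera, thing): "pixels" (384x512 bool, what is visible of it) and "xy" ([column, row] in pixels, amid what is visible of it).
- spot_point(camera, thing): "xy" ([column, row] in pixels: a listed point, or the origin of a listed thing).
The state is a dict: "time_s": time; "joint_pos": joint angles; "joint_vel": joint speeds; "effort": joint torques, N m; "tcp_pos": TCP position; "tcp_rot": TCP orientation; "contact_force": force on the tool from outside, world axes, zero at the start; "ft_torque": the same for the moment, N m; "grip_width": finger opening in mm.
Only numpy, scipy, OpenCV 4.12 (cv2) and the standard library are available. Lean on these libraries where they do the work, as an engineer would, in place of code of your own. Each camera call takes 0.05 s, during which the arm holds its last target. There are 200 camera calls.

## Working session

There is one attempt and no reset: what is moved stays moved. The work goes in short steps, Python scripts to look and compute and a tool call to move; the robot and the scene stay as the last step left them, time stands still between calls to the robot, and variables do not carry over. Pictures are saved under pics/ and viewed, about 8 in all and at most 12, crops included, and the job is handed in when it is done.

Besides the shell and the picture viewer there is one more tool, called by a JSON object that holds its "op" and its "data", one argument or row to a line. jog_arm: Moves the arm, as the interface text tells. Its arguments: {"type":"object","properties":{"motion":{"type":"array","items":{"type":"object","properties":{"dx":{"type":"number"},"dy":{"type":"number"},"dz":{"type":"number"},"wx":{"type":"number"},"wy":{"type":"number"},"wz":{"type":"number"},"claw":{"type":"number"}}}},"squeeze":{"type":"number"}},"required":["motion"]}

```bash
mkdir -p pics; ls; python3 - <<'E'
from bench import *
import cv2,numpy as np
for n in ["scene","side"]:
    im=grab_frame(n); cv2.imwrite(f"pics/{n}0.png",cv2.resize(im[:,:,::-1],(768,576)))
    c=camera_info(n); print(n,c)
    for t in ["case","upper","dock","start_top","glue","mallet","offcut"]:
        print(t,[(np.round(d["xy"],1).tolist(),round(d["conf"],2)) for d in spot_point(n,t)][:4])
s=env.read_state();print(s)
E
```

```text
pics
scene {'fx': 417.45556222194836, 'fy': 417.45556222194836, 'cx': 253.7133088775822, 'cy': 191.67248167737395, 'world_from_camera': array([[ 2.97903771e-01, -7.42515615e-01,  5.99936584e-01,
         1.20186741e+03],
       [ 9.54418670e-01,  2.43786245e-01, -1.72201246e-01,
        -1.92403993e+02],
       [-1.83941729e-02,  6.23890077e-01,  7.81295608e-01,
         9.41563991e+02],
       [ 0.00000000e+00,  0.00000000e+00,  0.00000000e+00,
         1.00000000e+00]])}
case [([390.3, 224.4], 0.92), ([195.8, 173.7], 0.66), ([271.6, 201.6], 0.58), ([290.9, 147.3], 0.57)]
upper [([286.2, 130.6], 0.74), ([189.8, 170.2], 0.7), ([270.6, 203.2], 0.68), ([382.2, 221.7], 0.6)]
dock []
start_top [([196.7, 231.7], 0.64), ([328.0, 192.8], 0.61)]
glue [([325.2, 192.3], 0.59), ([272.3, 203.2], 0.35)]
mallet [([393.4, 149.5], 0.57), ([326.5, 191.1], 0.36)]
offcut [([90.5, 221.1], 0.85)]
side {'fx': 443.5625472793189, 'fy': 443.5625472793189, 'cx': 251.26768966072345, 'cy': 192.90138180126132, 'world_from_camera': array([[-9.60731109e-01,  2.59357097e-01, -9.86389004e-02,
         4.38897262e+02
[... 760 characters left out ...]
78346, -0.06711049]), 'joint_vel': array([ 0.00141121,  0.00243715, -0.00088164, -0.00068189, -0.00045125,
       -0.00125826,  0.00105744]), 'effort': array([-1.91997117e-06, -9.49458361e+01,  3.75540555e+00, -4.63902390e+01,
        1.87345926e-02,  2.17306449e-03,  3.19183084e-05]), 'tcp_pos': array([149.80104485, 658.12917279, 231.32909811]), 'tcp_rot': array([[ 2.21969873e-01,  9.75053524e-01, -2.74596592e-05],
       [ 9.75053524e-01, -2.21969873e-01,  7.03272301e-06],
       [ 7.62064304e-07, -2.83356901e-05, -1.00000000e+00]]), 'contact_force': array([ 0.37900286, -0.22985836, -0.81196435]), 'ft_torque': array([-0.03708524,  0.06453193,  0.00331537]), 'grip_width': 85.23736634555127}
```

View pics/scene0.png

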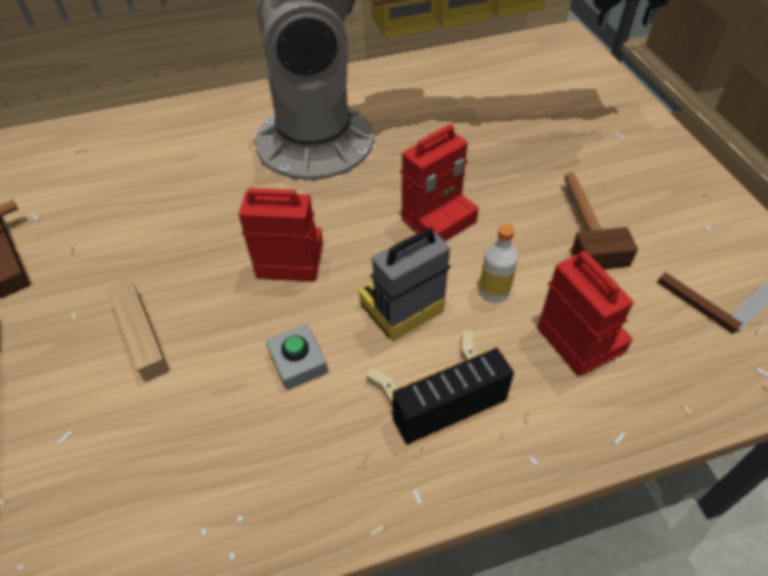

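View pics/side0.png

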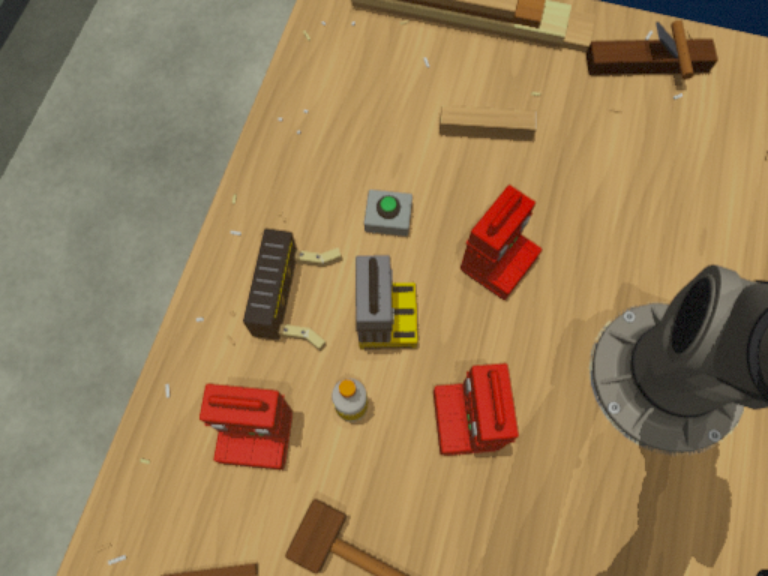

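Scene picture (768-wide): the grey/yellow case at (410,285), the dock block at (452,395), the green button at (294,346), and three red look-alikes at (282,235), (437,185) and (585,312). Side picture: case at (387,300), dock at (272,283), button at (388,205). The one with a yellow base and grey body facing the dock is the case. I'll fit box models to it and crop to confirm.

```bash
cat > h.py <<'E'
from bench import *
import cv2,numpy as np
from scipy.optimize import minimize
def proj(n,P,c=None):
    c=c or camera_info(n); T=np.linalg.inv(c["world_from_camera"])
    q=np.c_[np.atleast_2d(P),np.ones(len(np.atleast_2d(P)))]@T.T
    return np.c_[c["cx"]+c["fx"]*q[:,0]/-q[:,2], c["cy"]-c["fy"]*q[:,1]/-q[:,2]]
def ray(n,xy,z):
    c=camera_info(n);W=c["world_from_camera"]
    d=W[:3,:3]@np.array([(xy[0]-c["cx"])/c["fx"],-(xy[1]-c["cy"])/c["fy"],-1])
    o=W[:3,3]; return o+d*(z-o[2])/d[2]
def box(p,x0,x1,y0,y1,z0,z1):
    a=np.array([[x,y,z] for x in(x0,x1) for y in(y0,y1) for z in(z0,z1)],float)
    c,s=np.cos(p[2]),np.sin(p[2])
    return np.c_[p[0]+c*a[:,0]-s*a[:,1],p[1]+s*a[:,0]+c*a[:,1],a[:,2]]
S=4
def hull(n,P,C):
    m=np.zeros((384*S,512*S),np.uint8)
    h=cv2.convexHull(((proj(n,P,C[n])+.5)*S).astype(np.float32)).astype(np.int32)
    cv2.fillConvexPoly(m,h,1); return m>0
def base(n,p,C):
    return hull(n,box(p,-55,55,-60,60,0,45),C)&~hull(n,box(p,-5,55,-60,60,45,180),C)&~hull(n,box(p,17,33,-40,40,180,213),C)
def upper(n,p,C): return hull(n,box(p,-5,55,-60,60,45,180),C)
def block(n,p,C): return hull(n,box(p,0,55,-95,95,0,95),C)
def fit(model,masks,p0):
    C={n:camera_info(n) for n in masks}
    M={n:cv2.resize(m.astype(np.uint8),None,fx=S,fy=S,interpolation=cv2.INTER_LINEAR)>0 for n,m in masks.items()}
    M={n:cv2.resize(m.astype(np.float32),None,fx=S,fy=S)>.5 for n,m in masks.items()}
    def cost(q):
        p=[q[0],q[1],q[2]/200]; v=0
        for n in M:
            a=model(n,p,C); v+=1-(a&M[n]).sum()/max(1,(a|M[n]).sum())
        return v
    q=np.array([p0[0],p0[1],p0[2]*200])
    for s in(20,6):
        r=minimize(cost,q,method="Nelder-Mead",options=dict(initial_simplex=np.vstack([q,q+s*np.eye(3)]),xatol=.1,fatol=1e-4)); q=r.x
    return np.array([q[0],q[1],q[2]/200]),r.fun
def near(n,m,P,r):
    k=np.zeros(m.shape,np.uint8); u=proj(n,[P])[0]; cv2.circle(k,tuple(int(v) for v in u),r,1,-1); return m&(k>0)
def yellow(n,im,P,r=50):
    h=cv2.cvtColor(im,cv2.COLOR_RGB2HSV)
    m=cv2.inRange(h,(20,175,70),(34,255,255))
    m=cv2.morphologyEx(m,cv2.MORPH_CLOSE,np.ones((5,5)))
    return near(n,m>0,P,r)
def wires(n,im,bs,x0,y0,x1,y1,f):
    o=cv2.resize(im[y0:y1,x0:x1,::-1],None,fx=f,fy=f,interpolation=cv2.INTER_CUBIC)
    for P,col in bs:
        u=(proj(n,P)+.5-[x0,y0])*f
        for i in range(8):
            for b in(1,2,4):
                if not i&b: cv2.line(o,tuple(int(v) for v in u[i]),tuple(int(v) for v in u[i|b]),col,1)
    return o
E
python3 - <<'E'
from h import *
R={n:grab_frame(n) for n in("scene","side")}
g=ray("side",(257,205),45); d=ray("side",(187,188),50); print("guess",g,d)
ym={n:yellow(n,R[n],g) for n in R}
print({n:m.sum() for n,m in ym.items()})
dm={}
for n in R:
    v=R[n].max(2)<75
    v=cv2.morphologyEx(v.astype(np.uint8),cv2.MORPH_CLOSE,np.ones((5,5)))
    k,l,st,ce=cv2.connectedComponentsWithStats(v); u=proj(n,[d])[0]
    dm[n]=l==l[int(u[1]),int(u[0])]; print(dm[n].sum())
yaw=0
cp,cf=fit(base,ym,[g[0],g[1],yaw]); dp,df=fit(block,dm,[d[0]-27,d[1],yaw])
print("case",cp,cf,"dock",dp,df)
for n in R: 
    print(n,"case only",fit(base,{n:ym[n]},cp),"dock",fit(block,{n:dm[n]},dp))
B=[(box(cp,-55,55,-60,60,0,45),(255,0,255)),(box(cp,-5,55,-60,60,45,180),(255,255,0)),(box(dp,0,55,-95,95,0,95),(0,255,0)),(box(dp,-57,0,68,68,0,25),(0,0,255)),(box(dp,-57,0,-68,-68,0,25),(0,0,255))]
a=wires("side",R["side"],B,150,115,310,245,4)
cv2.imwrite("pics/f_side.png",a)
cv2.imwrite("pics/f_scene.png",wires("scene",R["scene"],B,170,145,350,300,4))
for n in R:
    h=cv2.cvtColor(R[n],cv2.COLOR_RGB2HSV); m=cv2.inRange(h,(45,100,40),(85,255,255)); k,l,st,ce=cv2.connectedComponentsWithStats(m)
    i=1+np.argmax(st[1:,4]); print("button",n,ce[i],st[i,4],ray(n,ce[i],50),[s["xy"] for s in []])
E
```

```text
guess [537.74231167  30.554081    45.        ] [742.63858027  38.13046226  50.        ]
{'scene': np.int64(169), 'side': np.int64(795)}
2787
1701
case [5.34102077e+02 3.46368799e+01 2.90837388e-01] 0.82089506567989 dock [7.32696181e+02 4.06018751e+01 1.53779937e-01] 0.21799569885716763
scene case only (array([5.33459313e+02, 4.04001480e+01, 1.85968564e-01]), np.float64(0.715694591728526)) dock (array([7.35303305e+02, 4.22664412e+01, 1.75739599e-01]), np.float64(0.11176880916791232))
side case only (array([5.34168119e+02, 3.45957990e+01, 2.93265070e-01]), np.float64(0.0859761419842886)) dock (array([7.32273559e+02, 4.01820279e+01, 1.59559671e-01]), np.float64(0.09755368938161779))
button scene [195.75555556 229.9037037 ] 135 [ 590.37952056 -173.87948793   50.        ] []
button side [258.42857143 135.6043956 ] 91 [ 592.59787695 -177.98186566   50.        ] []
```

View pics/f_side.png

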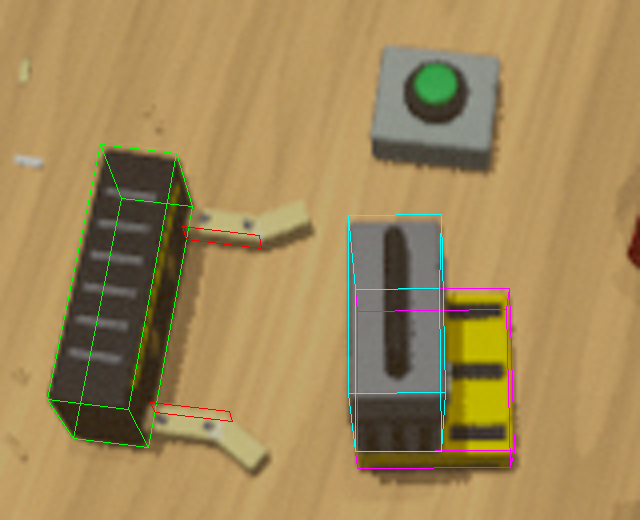

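View pics/f_scene.png

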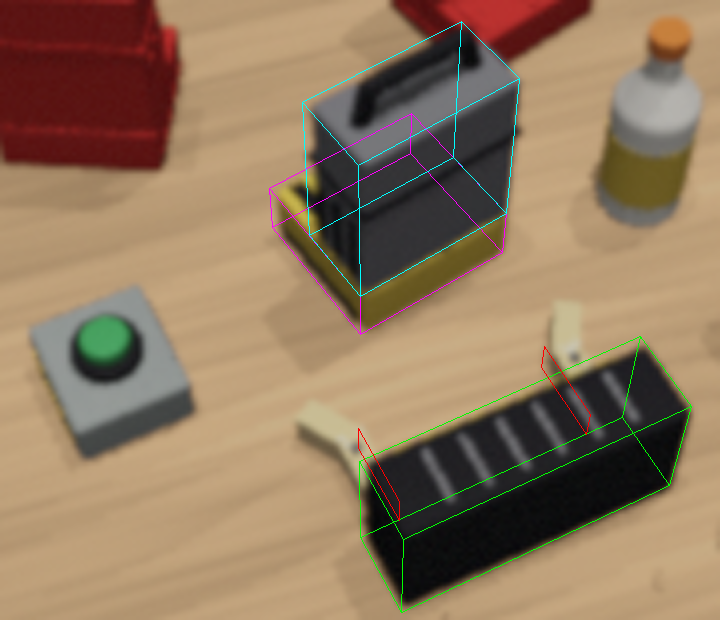

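The crops confirm the yellow-based case and the dock at the right; the fits sit on them within about 2 px. The shaded yellow in the scene view was under-segmented, so I'll refine that and use the whole silhouette.

```bash
cat >> h.py <<'E'
def whole(n,p,C): return hull(n,box(p,-55,55,-60,60,0,45),C)|upper(n,p,C)|hull(n,box(p,17,33,-40,40,180,213),C)
def cut(n,thing,P):
    u=proj(n,[P])[0]; L=cut_out(n,thing)
    L=[d for d in L if np.hypot(*(np.array(d["xy"])-u))<30]
    return L[0]["pixels"] if L else None
E
python3 - <<'E'
from h import *
R={n:grab_frame(n) for n in("scene","side")}
P=[545,37,80]; D=[760,45,50]
W={n:cut(n,"case",P) for n in R}; K={n:cut(n,"dock",D) for n in R}
G={n:[(np.round(d["xy"],1),round(d["conf"],2),ray(n,d["xy"],47).round(1)) for d in spot_point(n,"start_top")] for n in R}; print(G)
print({n:None if m is None else m.sum() for n,m in W.items()},{n:None if m is None else m.sum() for n,m in K.items()})
W={n:m for n,m in W.items() if m is not None}
for s in [[n] for n in W]+[list(W)]: print(s,fit(whole,{n:W[n] for n in s},[534,35,.25]))
h=cv2.cvtColor(R["scene"],cv2.COLOR_RGB2HSV); 
m=cv2.inRange(h,(18,140,40),(36,255,255)); m=near("scene",cv2.morphologyEx(m,cv2.MORPH_CLOSE,np.ones((3,3)))>0,[545,37,30],42)
ym={"scene":m,"side":yellow("side",R["side"],P)}; print(m.sum())
for s in (["scene"],["scene","side"]): print("yel",s,fit(base,{n:ym[n] for n in s},[534,35,.2]))
E
```

```text
{'scene': [(array([199.9, 228.8]), 0.7, array([ 588.3, -162.9,   47. ]))], 'side': [(array([259.4, 134.7]), 0.47, array([ 591. , -183.2,   47. ]))]}
{'scene': None, 'side': np.int64(2179)} {'scene': np.int64(3277), 'side': np.int64(2332)}
['side'] (array([5.33595456e+02, 3.66340237e+01, 2.92151250e-01]), np.float64(0.057188157786829175))
['side'] (array([5.33595456e+02, 3.66340237e+01, 2.92151250e-01]), np.float64(0.057188157786829175))
530
yel ['scene'] (array([5.31893085e+02, 4.04658412e+01, 2.83024033e-01]), np.float64(0.1750647281418044))
yel ['scene', 'side'] (array([5.32896993e+02, 3.74360615e+01, 2.88322329e-01]), np.float64(0.3620613421183113))
```

{"op": "jog_arm", "data": {
  "motion": [
    {"dx":-20,"dy":30,"dz":-40,"claw":0.6},
    {"dx":-60,"dy":100,"dz":-45},
    {"dx":-177,"dy":297,"dz":-45,"wz":-10},
    {"dx":-177,"dy":297,"dz":-45,"wz":-15},
    {"dx":-177,"dy":297,"dz":-45,"wz":-20},
    {"dx":-177,"dy":297,"dz":-45,"wz":-29.4},
    {"dx":-177,"dy":297,"dz":-45,"wz":-29.4},
    {"dx":-177,"dy":297,"dz":-45,"wz":-29.4},
    {"dx":-177,"dy":297,"dz":-45,"wz":-29.4},
    {"dx":-565,"dy":432,"dz":-45,"wz":-29.4},
    {"dx":-565,"dy":432,"dz":-45,"wz":-29.4},
    {"dx":-565,"dy":432,"dz":-45,"wz":-29.4}
  ]
}}

```text
$.motion[0]: bad value
```

{"op": "jog_arm", "data": {
  "motion": [
    {"dx":-20,"dy":30,"dz":-40,"wx":0,"wy":0,"wz":0,"claw":0.6},
    {"dx":-60,"dy":100,"dz":-45,"wx":0,"wy":0,"wz":0,"claw":0.6},
    {"dx":-177,"dy":297,"dz":-45,"wx":0,"wy":0,"wz":-10,"claw":0.6},
    {"dx":-177,"dy":297,"dz":-45,"wx":0,"wy":0,"wz":-29.4,"claw":0.6},
    {"dx":-177,"dy":297,"dz":-45,"wx":0,"wy":0,"wz":-29.4,"claw":0.6},
    {"dx":-177,"dy":297,"dz":-45,"wx":0,"wy":0,"wz":-29.4,"claw":0.6},
    {"dx":-177,"dy":297,"dz":-45,"wx":0,"wy":0,"wz":-29.4,"claw":0.6},
    {"dx":-177,"dy":297,"dz":-45,"wx":0,"wy":0,"wz":-29.4,"claw":0.6},
    {"dx":-565,"dy":432,"dz":-45,"wx":0,"wy":0,"wz":-29.4,"claw":0.6},
    {"dx":-565,"dy":432,"dz":-45,"wx":0,"wy":0,"wz":-29.4,"claw":0.6},
    {"dx":-565,"dy":432,"dz":-45,"wx":0,"wy":0,"wz":-29.4,"claw":0.6},
    {"dx":-565,"dy":432,"dz":-45,"wx":0,"wy":0,"wz":-29.4,"claw":0.6}
  ]
}}

```text
time_s: 2.3
tcp_pos: [401.8, 277.1, 275.8]
tcp_rot: [[-0.285, 0.959, 0.0], [0.959, 0.285, 0.0], [0.0, 0.0, -1.0]]
contact_force: [0.8, 0.2, 1.3]
grip_width: 68.5
```

{"op": "jog_arm", "data": {
  "motion": [
    {"dx":-268,"dy":-34,"dz":0,"wx":0,"wy":0,"wz":0,"claw":0.6},
    {"dx":-268,"dy":-34,"dz":0,"wx":0,"wy":0,"wz":0,"claw":0.6},
    {"dx":-268,"dy":-34,"dz":0,"wx":0,"wy":0,"wz":0,"claw":0.6},
    {"dx":-268,"dy":-34,"dz":0,"wx":0,"wy":0,"wz":0,"claw":0.6},
    {"dx":-268,"dy":-34,"dz":0,"wx":0,"wy":0,"wz":0,"claw":0.6},
    {"dx":-268,"dy":-34,"dz":0,"wx":0,"wy":0,"wz":0,"claw":0.6},
    {"dx":-268,"dy":-34,"dz":0,"wx":0,"wy":0,"wz":0,"claw":0.6},
    {"dx":-268,"dy":-34,"dz":0,"wx":0,"wy":0,"wz":0,"claw":0.6},
    {"dx":-268,"dy":-34,"dz":0,"wx":0,"wy":0,"wz":0,"claw":0.6},
    {"dx":-268,"dy":-34,"dz":0,"wx":0,"wy":0,"wz":0,"claw":0.6}
  ]
}}

```text
time_s: 3.13
tcp_pos: [445.6, 13.2, 275.8]
tcp_rot: [[-0.286, 0.958, 0.0], [0.958, 0.286, 0.0], [0.0, 0.0, -1.0]]
contact_force: [0.3, 0.5, -0.2]
grip_width: 67.8
```

```bash
python3 - <<'E'
from h import *
s=env.read_state(); print(s["tcp_pos"],s["joint_pos"].round(2))
im=grab_frame("wrist"); W=camera_info("wrist")["world_from_camera"]; print(W.round(3))
cv2.imwrite("pics/w1.png",cv2.resize(wires("wrist",im,[(box([533,37,.289],-55,55,-60,60,0,45),(255,0,255))],0,0,512,384,1),(640,480)))
print(ray("side",(333,175),0),ray("side",(300,290),0),ray("side",(234,268),0))
E
```

```text
[445.57935112  13.243111   275.78885862] [-0.64 -0.02  0.47  2.06  0.01  1.1   1.68]
[[-2.86000e-01 -9.09000e-01 -3.03000e-01  3.68211e+02]
 [ 9.58000e-01 -2.71000e-01 -9.10000e-02 -9.84500e+00]
 [ 1.00000e-03 -3.16000e-01  9.49000e-01  4.17606e+02]
 [ 0.00000e+00  0.00000e+00  0.00000e+00  1.00000e+00]]
[ 348.72433989 -137.78685937    0.        ] [361.70339158 219.0145176    0.        ] [552.5320701 211.2565538   0.       ]
```

View pics/w1.png

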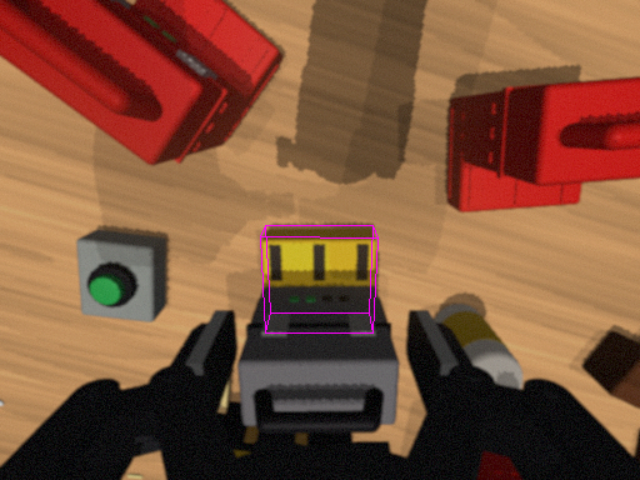

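The wrist view confirms the yellow step at (320,260) with the fit wire on its edges. The area in front of it is clear.

{"op": "jog_arm", "data": {
  "motion": [
    {"dx":-2,"dy":0,"dz":100,"wx":0,"wy":0,"wz":0,"claw":0.6},
    {"dx":-2,"dy":0,"dz":200,"wx":0,"wy":0,"wz":0,"claw":0.6},
    {"dx":-2,"dy":0,"dz":200,"wx":0,"wy":0,"wz":0,"claw":0.6},
    {"dx":-2,"dy":0,"dz":200,"wx":0,"wy":0,"wz":0,"claw":0.6},
    {"dx":-2,"dy":0,"dz":200,"wx":0,"wy":0,"wz":0,"claw":0.6},
    {"dx":-2,"dy":0,"dz":230,"wx":0,"wy":0,"wz":0,"claw":0.6},
    {"dx":-2,"dy":0,"dz":255,"wx":0,"wy":0,"wz":0,"claw":0.6},
    {"dx":-2,"dy":0,"dz":266,"wx":0,"wy":0,"wz":0,"claw":0.6},
    {"dx":-2,"dy":0,"dz":266,"wx":0,"wy":0,"wz":0,"claw":0.6},
    {"dx":-2,"dy":6,"dz":266,"wx":0,"wy":0,"wz":0,"claw":0.6},
    {"dx":-2,"dy":12,"dz":266,"wx":0,"wy":0,"wz":0,"claw":0.6},
    {"dx":-2,"dy":16,"dz":266,"wx":0,"wy":0,"wz":0,"claw":0.6}
  ]
}}

```text
time_s: 4.18
tcp_pos: [463.4, 16.2, 10.9]
tcp_rot: [[-0.286, 0.958, 0.002], [0.958, 0.286, 0.001], [0.0, 0.003, -1.0]]
contact_force: [0.4, -0.6, -0.2]
grip_width: 68.3
```

{"op": "jog_arm", "data": {
  "motion": [
    {"dx":0,"dy":2,"dz":0,"wx":0,"wy":0,"wz":0,"claw":0.6},
    {"dx":0,"dy":4,"dz":0,"wx":0,"wy":0,"wz":0,"claw":0.6},
    {"dx":0,"dy":6,"dz":0,"wx":0,"wy":0,"wz":0,"claw":0.6}
  ]
}}

```text
time_s: 4.43
tcp_pos: [467.7, 17.2, 10.2]
tcp_rot: [[-0.285, 0.958, 0.001], [0.958, 0.285, 0.0], [0.0, 0.001, -1.0]]
contact_force: [0.7, -1.2, -0.2]
grip_width: 68.4
```

{"op": "jog_arm", "data": {
  "motion": [
    {"dx":0,"dy":1,"dz":0,"wx":0,"wy":0,"wz":0,"claw":0.6},
    {"dx":0,"dy":2,"dz":0,"wx":0,"wy":0,"wz":0,"claw":0.6},
    {"dx":0,"dy":3,"dz":0,"wx":0,"wy":0,"wz":0,"claw":0.6}
  ]
}}

```text
time_s: 4.68
tcp_pos: [470.1, 17.8, 9.8]
tcp_rot: [[-0.285, 0.958, -0.0], [0.958, 0.285, 0.0], [0.0, -0.0, -1.0]]
contact_force: [-0.7, 0.5, -0.0]
grip_width: 67.9
```

{"op": "jog_arm", "data": {
  "motion": [
    {"dx":0,"dy":1.5,"dz":0,"wx":0,"wy":0,"wz":0,"claw":0.6},
    {"dx":0,"dy":3,"dz":0,"wx":0,"wy":0,"wz":0,"claw":0.6},
    {"dx":0,"dy":5,"dz":0,"wx":0,"wy":0,"wz":0,"claw":0.6},
    {"dx":0,"dy":5,"dz":0,"wx":0,"wy":0,"wz":0,"claw":0.6}
  ]
}}

```text
time_s: 5.02
tcp_pos: [472.3, 18.8, 9.2]
tcp_rot: [[-0.286, 0.958, -0.005], [0.958, 0.286, -0.0], [0.001, -0.005, -1.0]]
contact_force: [-11.8, -3.1, 7.4]
grip_width: 68.2
```

```bash
cat > look.py <<'E'
from h import *
s=env.read_state(); t=s["tcp_pos"]; th=np.arctan2(s["tcp_rot"][1,1],s["tcp_rot"][0,1])
print(s["time_s"],t.round(1),"head",round(th,3),"F",s["contact_force"].round(1),s["ft_torque"].round(2))
E
cat > plan.py <<'E'
import numpy as np
# car-like plan in dock frame: ref point (f,0) of case, then TCP rows in tool axes
def local(p,q): # pose q in p
    d=np.array(q[:2])-np.array(p[:2]);c,s=np.cos(p[2]),np.sin(p[2])
    return np.array([c*d[0]+s*d[1],-s*d[0]+c*d[1],q[2]-p[2]])
def comp(p,l):
    c,s=np.cos(p[2]),np.sin(p[2]); return np.array([p[0]+c*l[0]-s*l[1],p[1]+s*l[0]+c*l[1],p[2]+l[2]])
def drive(case,segs,f=10,step=1.):
    out=[np.array(case,float)];r=comp(case,[f,0,0])
    for L,k in segs:
        n=max(1,round(abs(L)/step)); d=L/n
        for i in range(n):
            r=comp(r,[d*np.cos(k*d/2),d*np.sin(k*d/2),k*d]); out.append(comp(r,[-f,0,0]))
    return np.array(out)
def rows(tcp,case,path,idx):
    g=local(case,tcp)
    for i in idx:
        q=local(tcp,comp(path[i],g))  # tool: y fwd, x left
        print(i,"dx %.1f dy %.1f wz %.1f"%(q[1],q[0],-np.degrees(q[2])))
E
python3 look.py
```

```text
5.0167 [472.3  18.8   9.2] head 0.29 F [-11.8  -3.1   7.4] [-0.03  2.43  0.5 ]
```

```bash
cat > p1.py <<'E'
from plan import *
import sys
tcp=np.array([472.3,18.8,.29]); dock=np.array([733.5,41,.163])
case=comp(tcp,[66,0,0]); c=local(dock,case); print("case in dock",c.round(3))
R1,R2=80,90
best=None
for b in np.arange(.2,.6,.01):
    for s in range(0,90,2):
        P=drive(c,[(R1*(c[2]+b),-1/R1),(s,0),(R2*b,1/R2)])
        e=P[-1]
        if abs(e[1])<1 and e[0]<-80: 
            if best is None or b<best[0]: best=(b,s,P)
b,s,P=best; print(b,s,len(P),P[::10].round(2),P[-1])
W=np.array([comp(dock,p) for p in P])
rows(tcp,W[0],W,range(0,61,3))
E
python3 p1.py
```

```text
case in dock [-1.95872e+02  2.88410e+01  1.27000e-01]
0.4000000000000002 42 121 [[-1.9587e+02  2.8840e+01  1.3000e-01]
 [-1.8594e+02  3.0740e+01  0.0000e+00]
 [-1.7585e+02  3.1370e+01 -1.2000e-01]
 [-1.6576e+02  3.0740e+01 -2.5000e-01]
 [-1.5583e+02  2.8860e+01 -3.7000e-01]
 [-1.4651e+02  2.5220e+01 -4.0000e-01]
 [-1.3730e+02  2.1320e+01 -4.0000e-01]
 [-1.2809e+02  1.7430e+01 -4.0000e-01]
 [-1.1888e+02  1.3530e+01 -4.0000e-01]
 [-1.0983e+02  9.2000e+00 -3.3000e-01]
 [-1.0052e+02  5.3900e+00 -2.2000e-01]
 [-9.0850e+01  2.6400e+00 -1.1000e-01]
 [-8.0930e+01  9.8000e-01  0.0000e+00]] [-8.09335993e+01  9.76674859e-01  3.98986399e-16]
0 dx 0.0 dy 0.0 wz -0.0
3 dx 2.8 dy 3.1 wz 2.2
6 dx 5.5 dy 6.2 wz 4.3
9 dx 8.1 dy 9.5 wz 6.5
12 dx 10.5 dy 12.9 wz 8.6
15 dx 12.8 dy 16.3 wz 10.8
18 dx 15.0 dy 19.8 wz 12.9
21 dx 17.0 dy 23.5 wz 15.1
24 dx 18.9 dy 27.1 wz 17.3
27 dx 20.7 dy 30.9 wz 19.4
30 dx 22.3 dy 34.7 wz 21.6
33 dx 23.8 dy 38.6 wz 23.7
36 dx 25.2 dy 42.5 wz 25.9
39 dx 26.3 dy 46.5 wz 28.0
42 dx 27.4 dy 50.5 wz 30.2
45 dx 25.9 dy 53.1 wz 30.2
48 dx 24.4 dy 55.7 wz 30.2
51 dx 22.8 dy 58.3 wz 30.2
54 dx 21.3 dy 60.9 wz 30.2
57 dx 19.8 dy 63.5 wz 30.2
60 dx 18.3 dy 66.1 wz 30.2
```

{"op": "jog_arm", "data": {
  "motion": [
    {"dx":2.8,"dy":3.1,"dz":0,"wx":0,"wy":0,"wz":2.2,"claw":0.6},
    {"dx":5.5,"dy":6.2,"dz":0,"wx":0,"wy":0,"wz":4.3,"claw":0.6},
    {"dx":8.1,"dy":9.5,"dz":0,"wx":0,"wy":0,"wz":6.5,"claw":0.6},
    {"dx":10.5,"dy":12.9,"dz":0,"wx":0,"wy":0,"wz":8.6,"claw":0.6},
    {"dx":12.8,"dy":16.3,"dz":0,"wx":0,"wy":0,"wz":10.8,"claw":0.6},
    {"dx":15,"dy":19.8,"dz":0,"wx":0,"wy":0,"wz":12.9,"claw":0.6}
  ]
}}

```text
time_s: 5.52
tcp_pos: [486.7, 38.8, 9.1]
tcp_rot: [[-0.062, 0.998, -0.006], [0.998, 0.062, -0.0], [-0.0, -0.006, -1.0]]
contact_force: [-14.0, -4.0, 9.7]
grip_width: 68.5
```

```bash
cat >> look.py <<'E'
dock=np.array([733.5,41,.163])
from plan import *
import sys
tag=sys.argv[1]
g=comp([t[0],t[1],th],[66,0,0]); print("assumed case",g.round(3),"in dock",local(dock,g).round(3))
R={n:grab_frame(n) for n in("side","scene")}
P=[g[0],g[1],60]
h=cv2.cvtColor(R["scene"],cv2.COLOR_RGB2HSV)
m=cv2.inRange(h,(18,140,40),(36,255,255)); m=near("scene",cv2.morphologyEx(m,cv2.MORPH_CLOSE,np.ones((3,3)))>0,[g[0],g[1],30],42)
F={}
w=cut("side","case",P)
if w is not None and abs(w.sum()-2200)<500: f=fit(whole,{"side":w},g);print("whole side",f[0].round(3),f[1].round(3),"dock",local(dock,f[0]).round(3))
for n,mm in(("side",yellow("side",R["side"],P)),("scene",m)):
    f=fit(base,{n:mm},g); F[n]=f; print("yel",n,mm.sum(),f[0].round(3),f[1].round(3),"dock",local(dock,f[0]).round(3))
p=g if len(sys.argv)<3 else np.array(eval(sys.argv[2]))
B=[(box(p,-55,55,-60,60,0,45),(255,0,255)),(box(p,-5,55,-60,60,45,180),(255,255,0)),(box(dock,0,55,-95,95,0,95),(0,255,0)),(box(dock,-57,0,-68,68,0,25),(0,0,255))]
a=wires("side",R["side"],B,160,135,300,245,4);b=wires("scene",R["scene"],B,210,150,350,290,4)
cv2.imwrite(f"pics/{tag}.png",np.vstack([a,b])[:, :] if 0 else cv2.resize(np.hstack([cv2.copyMakeBorder(a,0,560-a.shape[0],0,0,cv2.BORDER_CONSTANT),b]),(800,400)))
E
python3 look.py l1
```

```text
5.5167 [486.7  38.8   9.1] head 0.062 F [-14.   -4.    9.7] [-0.24  2.78  0.31]
assumed case [5.52571e+02 4.29390e+01 6.20000e-02] in dock [-1.78216e+02  3.12740e+01 -1.01000e-01]
whole side [5.57886e+02 4.25980e+01 1.73000e-01] 0.211 dock [-1.73027e+02  3.00760e+01  1.00000e-02]
yel side 521 [5.53347e+02 3.91000e+01 8.40000e-02] 0.431 dock [-1.78073e+02  2.73600e+01 -7.90000e-02]
yel scene 513 [5.51357e+02 4.57070e+01 5.10000e-02] 0.136 dock [-1.78965e+02  3.42020e+01 -1.12000e-01]
```

```bash
cat > p1.py <<'E'
from plan import *
import sys
from bench import env
s=env.read_state(); t=s["tcp_pos"]; th=np.arctan2(s["tcp_rot"][1,1],s["tcp_rot"][0,1])
off=float(sys.argv[2]) if len(sys.argv)>2 else 0   # case centre left of tcp
tcp=np.array([t[0],t[1],th]); dock=np.array([733.5,41,.163])
case=comp(tcp,[66,off,0]); c=local(dock,case); print("case in dock",c.round(3))
R1,R2=80,90
best=None
for b in np.arange(max(-c[2],.0),.6,.01):
    for q in range(0,90,2):
        P=drive(c,[(R1*(c[2]+b),-1/R1),(q,0),(R2*b,1/R2)]); e=P[-1]
        if abs(e[1])<1 and (best is None or e[0]<best[2][-1][0]-3): best=(b,q,P)
b,q,P=best; print("b",b.round(3),"s",q,len(P),P[-1].round(2))
P=np.vstack([P,drive(P[-1],[(-55-P[-1][0],0)])[1:]])
W=np.array([comp(dock,p) for p in P])
rows(tcp,W[0],W,range(3,int(sys.argv[1]),3))
E
python3 p1.py 64
```

```text
case in dock [-1.77129e+02  3.15880e+01 -9.90000e-02]
b 0.549 s 10 96 [-87.82   0.75  -0.  ]
3 dx 2.8 dy 3.1 wz 2.1
6 dx 5.5 dy 6.2 wz 4.3
9 dx 8.0 dy 9.5 wz 6.4
12 dx 10.5 dy 12.8 wz 8.6
15 dx 12.8 dy 16.2 wz 10.7
18 dx 14.9 dy 19.8 wz 12.9
21 dx 17.0 dy 23.4 wz 15.0
24 dx 18.9 dy 27.0 wz 17.2
27 dx 20.7 dy 30.8 wz 19.3
30 dx 22.3 dy 34.6 wz 21.5
33 dx 23.8 dy 38.4 wz 23.6
36 dx 25.1 dy 42.4 wz 25.8
39 dx 23.8 dy 45.1 wz 25.8
42 dx 22.5 dy 47.8 wz 25.8
45 dx 21.2 dy 50.5 wz 25.8
48 dx 18.3 dy 52.5 wz 24.5
51 dx 14.8 dy 54.2 wz 22.6
54 dx 11.3 dy 56.1 wz 20.6
57 dx 7.9 dy 58.1 wz 18.7
60 dx 4.5 dy 60.2 wz 16.8
63 dx 1.2 dy 62.4 wz 14.9
```

{"op": "jog_arm", "data": {
  "motion": [
    {"dx":2.8,"dy":3.1,"dz":0,"wx":0,"wy":0,"wz":2.1,"claw":0.6},
    {"dx":5.5,"dy":6.2,"dz":0,"wx":0,"wy":0,"wz":4.3,"claw":0.6},
    {"dx":8,"dy":9.5,"dz":0,"wx":0,"wy":0,"wz":6.4,"claw":0.6},
    {"dx":10.5,"dy":12.8,"dz":0,"wx":0,"wy":0,"wz":8.6,"claw":0.6},
    {"dx":12.8,"dy":16.2,"dz":0,"wx":0,"wy":0,"wz":10.7,"claw":0.6},
    {"dx":14.9,"dy":19.8,"dz":0,"wx":0,"wy":0,"wz":12.9,"claw":0.6},
    {"dx":17,"dy":23.4,"dz":0,"wx":0,"wy":0,"wz":15,"claw":0.6},
    {"dx":18.9,"dy":27,"dz":0,"wx":0,"wy":0,"wz":17.2,"claw":0.6},
    {"dx":20.7,"dy":30.8,"dz":0,"wx":0,"wy":0,"wz":19.3,"claw":0.6},
    {"dx":22.3,"dy":34.6,"dz":0,"wx":0,"wy":0,"wz":21.5,"claw":0.6},
    {"dx":21.2,"dy":37.4,"dz":0,"wx":0,"wy":0,"wz":21.5,"claw":0.6}
  ]
}}

```text
time_s: 6.58
tcp_pos: [522.9, 63.9, 9.0]
tcp_rot: [[0.307, 0.952, -0.006], [0.952, -0.307, 0.001], [-0.001, -0.006, -1.0]]
contact_force: [-19.1, 5.6, 15.0]
grip_width: 68.1
```

```bash
python3 look.py l2; python3 p1.py 94
```

```text
6.5833 [522.9  63.9   9. ] head -0.313 F [-19.1   5.6  15. ] [ 0.98  3.49 -0.09]
assumed case [ 5.85653e+02  4.36060e+01 -3.13000e-01] in dock [-145.464   26.564   -0.476]
yel side 343 [ 5.84542e+02  4.03620e+01 -3.27000e-01] 0.646 dock [-147.087   23.544   -0.49 ]
yel scene 398 [ 5.84156e+02  4.24660e+01 -3.10000e-01] 0.077 dock [-147.126   25.682   -0.473]
case in dock [-144.776   26.177   -0.473]
b 0.563 s 6 65 [-86.48   0.93   0.  ]
3 dx 2.9 dy 3.1 wz 2.2
6 dx 5.6 dy 6.4 wz 4.4
9 dx 6.3 dy 9.5 wz 5.2
12 dx 6.1 dy 12.5 wz 5.2
15 dx 4.1 dy 15.3 wz 3.9
18 dx 1.5 dy 18.2 wz 2.0
21 dx -1.1 dy 21.1 wz 0.1
24 dx -3.6 dy 24.1 wz -1.8
27 dx -6.0 dy 27.2 wz -3.7
30 dx -8.2 dy 30.4 wz -5.6
33 dx -10.4 dy 33.7 wz -7.5
36 dx -12.4 dy 37.0 wz -9.4
39 dx -14.4 dy 40.4 wz -11.3
42 dx -16.2 dy 43.8 wz -13.2
45 dx -17.9 dy 47.3 wz -15.1
48 dx -19.5 dy 50.9 wz -17.0
51 dx -21.0 dy 54.5 wz -18.9
54 dx -22.3 dy 58.2 wz -20.8
57 dx -23.6 dy 61.9 wz -22.7
60 dx -24.7 dy 65.6 wz -24.6
63 dx -25.7 dy 69.4 wz -26.5
66 dx -25.1 dy 72.5 wz -27.1
69 dx -23.7 dy 75.2 wz -27.1
72 dx -22.3 dy 77.9 wz -27.1
75 dx -20.9 dy 80.6 wz -27.1
78 dx -19.5 dy 83.3 wz -27.1
81 dx -18.1 dy 86.0 wz -27.1
84 dx -16.7 dy 88.7 wz -27.1
87 dx -15.3 dy 91.4 wz -27.1
90 dx -13.9 dy 94.2 wz -27.1
93 dx -12.6 dy 96.9 wz -27.1
```

View pics/l2.png

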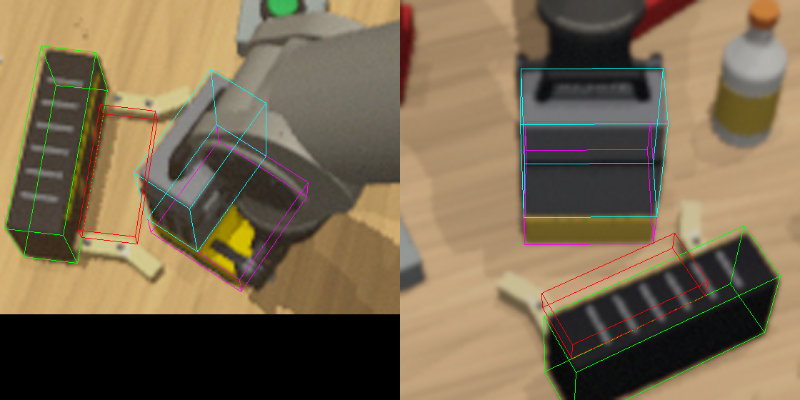

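Tracking is excellent: the scene fit agrees with the assumed pose within 2 mm. Next, one more turn row, then straight.

{"op": "jog_arm", "data": {
  "motion": [
    {"dx":2.9,"dy":3.1,"dz":0,"wx":0,"wy":0,"wz":2.2,"claw":0.6},
    {"dx":2.8,"dy":6.1,"dz":0,"wx":0,"wy":0,"wz":2.2,"claw":0.6},
    {"dx":2.7,"dy":9.1,"dz":0,"wx":0,"wy":0,"wz":2.2,"claw":0.6},
    {"dx":2.6,"dy":12.1,"dz":0,"wx":0,"wy":0,"wz":2.2,"claw":0.6},
    {"dx":2.4,"dy":15.1,"dz":0,"wx":0,"wy":0,"wz":2.2,"claw":0.6},
    {"dx":2.3,"dy":18.1,"dz":0,"wx":0,"wy":0,"wz":2.2,"claw":0.6},
    {"dx":2.2,"dy":21.1,"dz":0,"wx":0,"wy":0,"wz":2.2,"claw":0.6},
    {"dx":2.1,"dy":24.1,"dz":0,"wx":0,"wy":0,"wz":2.2,"claw":0.6},
    {"dx":2,"dy":27.1,"dz":0,"wx":0,"wy":0,"wz":2.2,"claw":0.6},
    {"dx":1.9,"dy":30.1,"dz":0,"wx":0,"wy":0,"wz":2.2,"claw":0.6}
  ]
}}

```text
time_s: 7.57
tcp_pos: [551.9, 56.3, 9.0]
tcp_rot: [[0.342, 0.94, -0.006], [0.94, -0.342, 0.001], [-0.001, -0.006, -1.0]]
contact_force: [-15.8, 5.7, 10.7]
grip_width: 68.4
```

```bash
sed -i 's/R1,R2=80,90/R1,R2=80,80/' p1.py; python3 look.py l3; python3 p1.py 64
```

```text
7.5667 [551.9  56.3   9. ] head -0.349 F [-15.8   5.7  10.7] [ 1.01  3.06 -0.01]
assumed case [ 6.13965e+02  3.38020e+01 -3.49000e-01] in dock [-119.118   12.295   -0.512]
yel side 396 [ 6.18029e+02  2.84690e+01 -3.56000e-01] 0.707 dock [-115.974    6.374   -0.519]
yel scene 401 [ 6.12043e+02  3.40390e+01 -3.56000e-01] 0.092 dock [-120.976   12.841   -0.519]
case in dock [-118.284   11.844   -0.512]Traceback (most recent call last):
  File "p1.py", line 14, in <module>
    b,q,P=best; print("b",b.round(3),"s",q,len(P),P[-1].round(2))
    ^^^^^
TypeError: cannot unpack non-iterable NoneType object
```

```bash
cat > p2.py <<'E'
from plan import *
import sys
from bench import env
s=env.read_state(); t=s["tcp_pos"]; th=np.arctan2(s["tcp_rot"][1,1],s["tcp_rot"][0,1])
tcp=np.array([t[0],t[1],th]); dock=np.array([733.5,41,.163])
case=comp(tcp,[66,0,0]); c=local(dock,case); R=float(sys.argv[1])
P=drive(c,[(-R*c[2],1/R)]); print(c.round(3),P[-1].round(2))
P=np.vstack([P,drive(P[-1],[(-55-P[-1][0],0)])[1:]])
W=np.array([comp(dock,p) for p in P]); rows(tcp,W[0],W,range(3,len(P)+2,3) if len(P)%3==1 else range(3,len(P),3))
E
python3 p2.py 68
```

```text
[-118.284   11.844   -0.512] [-86.26  -1.77  -0.  ]
3 dx -3.3 dy 3.1 wz -2.5
6 dx -6.4 dy 6.3 wz -5.0
9 dx -9.4 dy 9.6 wz -7.5
12 dx -12.2 dy 13.0 wz -10.1
15 dx -14.9 dy 16.6 wz -12.6
18 dx -17.4 dy 20.3 wz -15.1
21 dx -19.8 dy 24.1 wz -17.6
24 dx -22.0 dy 28.0 wz -20.1
27 dx -24.0 dy 32.0 wz -22.6
30 dx -25.8 dy 36.1 wz -25.1
33 dx -27.5 dy 40.2 wz -27.6
36 dx -28.0 dy 43.9 wz -29.3
39 dx -26.5 dy 46.6 wz -29.3
42 dx -25.1 dy 49.2 wz -29.3
45 dx -23.6 dy 51.8 wz -29.3
48 dx -22.1 dy 54.5 wz -29.3
51 dx -20.6 dy 57.1 wz -29.3
54 dx -19.1 dy 59.7 wz -29.3
57 dx -17.6 dy 62.4 wz -29.3
60 dx -16.2 dy 65.0 wz -29.3
63 dx -14.7 dy 67.7 wz -29.3
66 dx -13.2 dy 70.3 wz -29.3
```

{"op": "jog_arm", "data": {
  "motion": [
    {"dx":-3.3,"dy":3.1,"dz":0,"wx":0,"wy":0,"wz":-2.5,"claw":0.6},
    {"dx":-6.4,"dy":6.3,"dz":0,"wx":0,"wy":0,"wz":-5,"claw":0.6},
    {"dx":-9.4,"dy":9.6,"dz":0,"wx":0,"wy":0,"wz":-7.5,"claw":0.6},
    {"dx":-12.2,"dy":13,"dz":0,"wx":0,"wy":0,"wz":-10,"claw":0.6},
    {"dx":-14.9,"dy":16.6,"dz":0,"wx":0,"wy":0,"wz":-12.6,"claw":0.6},
    {"dx":-17.4,"dy":20.3,"dz":0,"wx":0,"wy":0,"wz":-15,"claw":0.6},
    {"dx":-19.8,"dy":24.1,"dz":0,"wx":0,"wy":0,"wz":-17.6,"claw":0.6}
  ]
}}

```text
time_s: 8.3
tcp_pos: [563.0, 30.4, 7.9]
tcp_rot: [[0.041, 0.999, -0.015], [0.999, -0.041, 0.003], [0.003, -0.015, -1.0]]
contact_force: [-46.2, 12.9, 11.3]
grip_width: 68.0
```

```bash
python3 look.py l4; python3 p2.py 68
```

```text
8.3 [563.   30.4   7.9] head -0.041 F [-46.2  12.9  11.3] [ 1.88  9.   -1.66]
assumed case [ 6.28989e+02  2.76870e+01 -4.10000e-02] in dock [-105.286    3.823   -0.204]
yel side 531 [ 6.30268e+02  2.29530e+01 -9.90000e-02] 0.588 dock [-104.792   -1.056   -0.262]
yel scene 449 [ 6.28973e+02  2.81970e+01 -9.30000e-02] 0.188 dock [-105.219    4.329   -0.256]
[-105.163    2.713   -0.206] [-91.49  -0.76   0.  ]
3 dx -3.3 dy 3.1 wz -2.5
6 dx -6.4 dy 6.3 wz -5.0
9 dx -9.4 dy 9.6 wz -7.6
12 dx -12.3 dy 13.1 wz -10.1
15 dx -13.9 dy 16.5 wz -11.8
18 dx -13.3 dy 19.5 wz -11.8
21 dx -12.6 dy 22.4 wz -11.8
24 dx -12.0 dy 25.4 wz -11.8
27 dx -11.4 dy 28.4 wz -11.8
30 dx -10.8 dy 31.4 wz -11.8
33 dx -10.2 dy 34.3 wz -11.8
36 dx -9.5 dy 37.3 wz -11.8
39 dx -8.9 dy 40.3 wz -11.8
42 dx -8.3 dy 43.3 wz -11.8
45 dx -7.7 dy 46.2 wz -11.8
48 dx -7.0 dy 49.2 wz -11.8
```

View pics/l4.png

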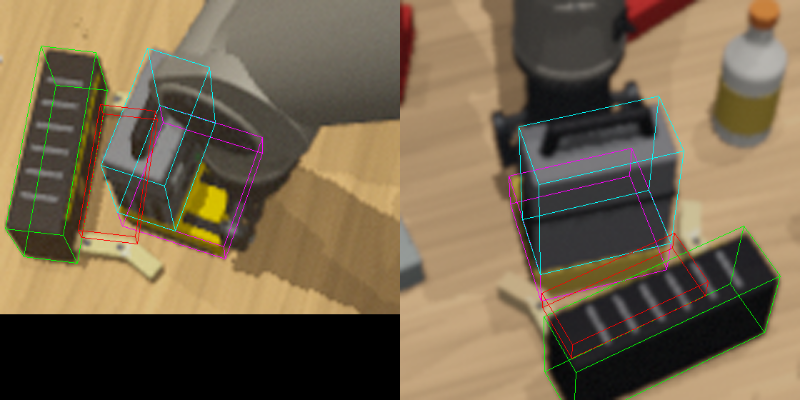

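The force rose to 46 N because the right front corner reached the right guide while I was dragging to the right. I'll ease left and push along the dock axis while turning.

{"op": "jog_arm", "data": {
  "motion": [
    {"dx":2,"dy":-1,"dz":-1,"wx":0,"wy":0,"wz":0,"claw":0.6},
    {"dx":4,"dy":0,"dz":-1,"wx":0,"wy":0,"wz":-1,"claw":0.6},
    {"dx":5,"dy":2,"dz":-1,"wx":0,"wy":0,"wz":-2,"claw":0.6},
    {"dx":6,"dy":4,"dz":-1,"wx":0,"wy":0,"wz":-3,"claw":0.6}
  ]
}}

```text
time_s: 8.78
tcp_pos: [565.9, 34.8, 7.8]
tcp_rot: [[-0.009, 1.0, -0.017], [1.0, 0.01, 0.001], [0.001, -0.017, -1.0]]
contact_force: [-44.7, 5.1, 5.2]
grip_width: 68.2
```

```bash
python3 look.py l5 
```

```text
8.7833 [565.9  34.8   7.8] head 0.01 F [-44.7   5.1   5.2] [ 0.87  8.79 -1.7 ]
assumed case [6.31878e+02 3.54110e+01 1.00000e-02] in dock [-101.182   10.976   -0.153]
yel side 548 [ 6.36431e+02  2.68570e+01 -1.07000e-01] 0.55 dock [-98.078   1.797  -0.27 ]
yel scene 412 [ 6.34212e+02  3.27790e+01 -1.08000e-01] 0.25 dock [-99.306   8.001  -0.271]
```

View it.

```bash
cat > snap.py <<'E'
import sys
from h import *
dock=np.array([733.5,41,.163]); p=np.array(eval(sys.argv[2]))
B=[(box(p,-55,55,-60,60,0,45),(255,0,255)),(box(p,-5,55,-60,60,45,180),(255,255,0)),(box(dock,-57,0,-68,68,0,25),(0,0,255))]
I={n:grab_frame(n) for n in("wrist","side","scene")}
w=cv2.resize(wires("wrist",I["wrist"],B,0,0,512,384,2),(400,300))
a=cv2.resize(wires("side",I["side"],[],165,145,285,235,4),(400,300))
b=cv2.resize(wires("scene",I["scene"],B[:2],230,170,350,260,4),(400,300)); c=cv2.resize(wires("scene",I["scene"],[],230,170,350,260,4),(400,300))
cv2.imwrite(f"pics/{sys.argv[1]}.png",np.vstack([np.hstack([w,a]),np.hstack([b,c])]))
E
python3 snap.py s1 "[634.2,32.8,-.108]"
```

```text
(no output)
```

View pics/s1.png

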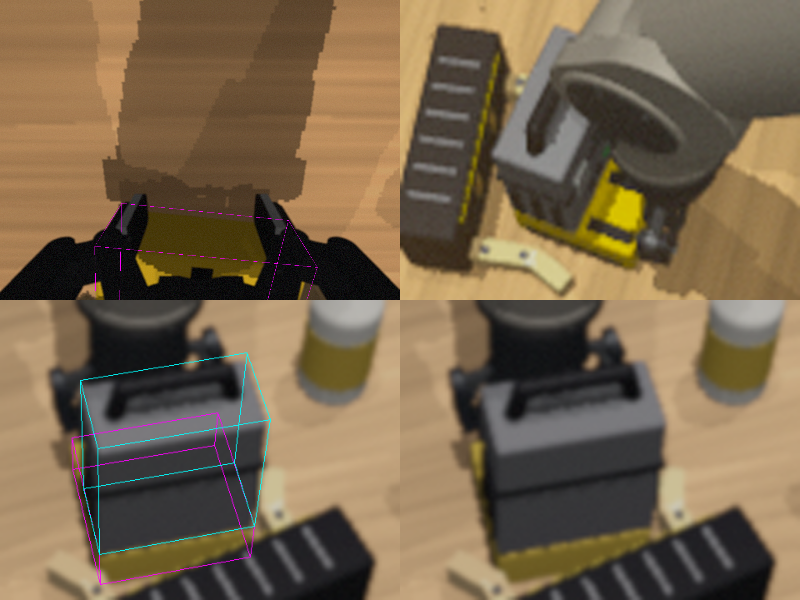

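The case is jammed: its front-right corner is on the right flare at about -0.25 rad to the dock, and my push line runs into that corner. Plan: retreat, then nudge the left flank of the bare yellow step to the right. That turns it counter-clockwise.

{"op": "jog_arm", "data": {
  "motion": [
    {"dx":0,"dy":-10,"dz":0,"wx":0,"wy":0,"wz":0,"claw":0.6},
    {"dx":0,"dy":-25,"dz":0,"wx":0,"wy":0,"wz":0,"claw":0.6},
    {"dx":0,"dy":-40,"dz":0,"wx":0,"wy":0,"wz":0,"claw":0.6},
    {"dx":0,"dy":-60,"dz":-40,"wx":0,"wy":0,"wz":0,"claw":0.6},
    {"dx":0,"dy":-75,"dz":-80,"wx":0,"wy":0,"wz":0,"claw":-1},
    {"dx":0,"dy":-90,"dz":-120,"wx":0,"wy":0,"wz":0,"claw":-1},
    {"dx":0,"dy":-100,"dz":-160,"wx":0,"wy":0,"wz":0,"claw":-1},
    {"dx":0,"dy":-100,"dz":-200,"wx":0,"wy":0,"wz":0,"claw":-1},
    {"dx":0,"dy":-100,"dz":-220,"wx":0,"wy":0,"wz":0,"claw":-1},
    {"dx":0,"dy":-100,"dz":-220,"wx":0,"wy":0,"wz":0,"claw":-1}
  ]
}}

```text
time_s: 9.92
tcp_pos: [477.0, 33.7, 235.6]
tcp_rot: [[-0.01, 1.0, 0.007], [1.0, 0.01, 0.004], [0.004, 0.007, -1.0]]
contact_force: [0.7, 0.9, -0.1]
grip_width: -0.1
```

```bash
cat > see.py <<'E'
from h import *
from plan import *
import sys
dock=np.array([733.5,41,.163]); g=np.array(eval(sys.argv[2]))
s=env.read_state(); print(s["time_s"],s["tcp_pos"].round(1),s["tcp_rot"].round(3).tolist())
I={n:grab_frame(n) for n in("wrist","side","scene")}; P=[g[0],g[1],60]
def step(n,p,C): return hull(n,box(p,-55,-5,-60,60,45,45),C)&~hull(n,box(p,-5,55,-60,60,45,180),C)
def basev(n,p,C):
    return base(n,p,C)&~block(n,dock,C)
ms={}
for n,sv in(("wrist",150),("side",150),("scene",140)):
    h=cv2.cvtColor(I[n],cv2.COLOR_RGB2HSV); m=cv2.inRange(h,(18,sv,40),(36,255,255))
    m=near(n,cv2.morphologyEx(m,cv2.MORPH_CLOSE,np.ones((7,7) if n=="wrist" else (3,3)))>0,[g[0],g[1],30],130 if n=="wrist" else 42)
    k,l,st,ce=cv2.connectedComponentsWithStats(m.astype(np.uint8)); 
    m=l==1+np.argmax(st[1:,4]) if k>1 and n!="scene" else m
    ms[n]=m; f=fit(basev,{n:m},g); print(n,m.sum(),f[0].round(3),f[1].round(3),"dock",local(dock,f[0]).round(3))
f=fit(basev,{n:ms[n] for n in eval(sys.argv[3])},g); p=f[0]; print("joint",p.round(3),f[1].round(3),"dock",local(dock,p).round(3))
B=[(box(p,-55,55,-60,60,0,45),(255,0,255)),(box(p,-5,55,-60,60,45,180),(255,255,0)),(box(dock,-57,0,-68,68,0,25),(0,0,255)),(box(dock,0,55,-95,95,0,95),(0,255,0))]
w=cv2.resize(wires("wrist",I["wrist"],B,0,0,512,384,2),(400,300))
a=cv2.resize(wires("side",I["side"],[],165,145,285,235,4),(400,300))
b=cv2.resize(wires("side",I["side"],B,165,145,285,235,4),(400,300)); c=cv2.resize(wires("scene",I["scene"],B,230,170,350,260,4),(400,300))
cv2.imwrite(f"pics/{sys.argv[1]}.png",np.vstack([np.hstack([w,a]),np.hstack([b,c])]))
for n,xy in(("side",(234.6,268.5)),("scene",(325.2,192.3))): print("glue",ray(n,xy,0).round())
E
python3 see.py s2 "[634.2,32.8,-.09]" '["wrist","side"]'
```

```text
9.9167 [477.   33.7 235.6] [[-0.01, 1.0, 0.007], [1.0, 0.01, 0.004], [0.004, 0.007, -1.0]]
wrist 2073 [ 6.30882e+02  3.13490e+01 -9.80000e-02] 0.61 dock [-102.824    7.129   -0.261]
side 841 [ 6.35082e+02  2.74890e+01 -1.04000e-01] 0.167 dock [-99.306   2.639  -0.267]
scene 402 [ 6.34634e+02  3.32690e+01 -1.25000e-01] 0.24 dock [-98.81    8.415  -0.288]
joint [ 6.34231e+02  2.87550e+01 -1.28000e-01] 0.83 dock [-99.941   4.026  -0.291]
glue [551. 212.   0.]
glue [545. 210.   0.]
```

View pics/s2.png

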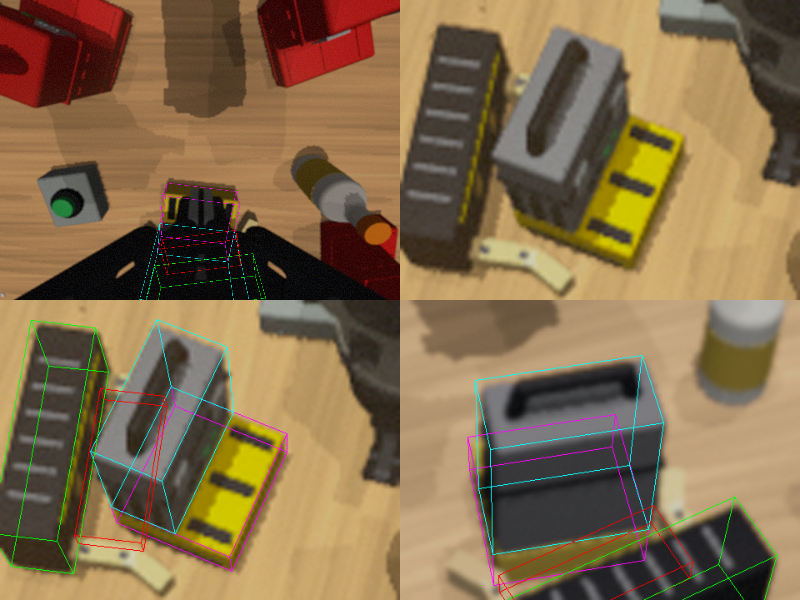

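{"op": "jog_arm", "data": {
  "motion": [
    {"dx":30,"dy":20,"dz":-5,"wx":0,"wy":0,"wz":2,"claw":-1},
    {"dx":60,"dy":50,"dz":-5,"wx":0,"wy":0,"wz":6.9,"claw":-1},
    {"dx":84,"dy":80,"dz":-5,"wx":0,"wy":0,"wz":6.9,"claw":-1},
    {"dx":84,"dy":112,"dz":-5,"wx":0,"wy":0,"wz":6.9,"claw":-1},
    {"dx":84,"dy":112,"dz":0,"wx":0,"wy":0,"wz":6.9,"claw":-1},
    {"dx":84,"dy":112,"dz":0,"wx":0,"wy":0,"wz":6.9,"claw":-1}
  ]
}}

```text
time_s: 10.57
tcp_pos: [586.1, 117.9, 227.6]
tcp_rot: [[0.111, 0.994, -0.004], [0.994, -0.111, -0.004], [-0.004, -0.003, -1.0]]
contact_force: [-1.4, -1.0, -0.4]
grip_width: 0.1
```

{"op": "jog_arm", "data": {
  "motion": [
    {"dx":2,"dy":1,"dz":40,"wx":0,"wy":0,"wz":0,"claw":-1},
    {"dx":2,"dy":1,"dz":80,"wx":0,"wy":0,"wz":0,"claw":-1},
    {"dx":2,"dy":1,"dz":120,"wx":0,"wy":0,"wz":0,"claw":-1},
    {"dx":2,"dy":1,"dz":160,"wx":0,"wy":0,"wz":0,"claw":-1},
    {"dx":2,"dy":1,"dz":195,"wx":0,"wy":0,"wz":0,"claw":-1},
    {"dx":2,"dy":1,"dz":217,"wx":0,"wy":0,"wz":0,"claw":-1},
    {"dx":2,"dy":1,"dz":217,"wx":0,"wy":0,"wz":0,"claw":-1}
  ]
}}

```text
time_s: 11.15
tcp_pos: [583.3, 118.8, 8.9]
tcp_rot: [[0.111, 0.994, -0.008], [0.994, -0.111, -0.003], [-0.004, -0.007, -1.0]]
contact_force: [-1.5, -0.8, 0.3]
grip_width: -0.0
```

{"op": "jog_arm", "data": {
  "motion": [
    {"dx":-1.5,"dy":0,"dz":0,"wx":0,"wy":0,"wz":0,"claw":-1},
    {"dx":-3,"dy":0,"dz":0,"wx":0,"wy":0,"wz":0,"claw":-1},
    {"dx":-4.5,"dy":0,"dz":0,"wx":0,"wy":0,"wz":0,"claw":-1},
    {"dx":-6,"dy":0,"dz":0,"wx":0,"wy":0,"wz":0,"claw":-1}
  ]
}}

```text
time_s: 11.48
tcp_pos: [587.5, 114.5, 15.4]
tcp_rot: [[0.11, 0.994, 0.002], [0.994, -0.11, 0.001], [0.001, 0.002, -1.0]]
contact_force: [0.9, 0.1, -0.2]
grip_width: 0.2
```

{"op": "jog_arm", "data": {
  "motion": [
    {"dx":-2,"dy":0,"dz":4,"wx":0,"wy":0,"wz":0,"claw":-1},
    {"dx":-4,"dy":0,"dz":4,"wx":0,"wy":0,"wz":0,"claw":-1},
    {"dx":-6,"dy":0,"dz":4,"wx":0,"wy":0,"wz":0,"claw":-1},
    {"dx":-7,"dy":0,"dz":4,"wx":0,"wy":0,"wz":0,"claw":-1}
  ]
}}

```text
time_s: 11.82
tcp_pos: [585.6, 109.8, 10.0]
tcp_rot: [[0.108, 0.994, -0.001], [0.994, -0.108, 0.003], [0.003, -0.001, -1.0]]
contact_force: [-3.9, 15.0, 3.2]
grip_width: -0.1
```

{"op": "jog_arm", "data": {
  "motion": [
    {"dx":-2.5,"dy":-1,"dz":0,"wx":0,"wy":0,"wz":-1.4,"claw":-1},
    {"dx":-5,"dy":-2.4,"dz":0,"wx":0,"wy":0,"wz":-2.8,"claw":-1},
    {"dx":-7.5,"dy":-4,"dz":0,"wx":0,"wy":0,"wz":-4.2,"claw":-1},
    {"dx":-10,"dy":-5.5,"dz":0,"wx":0,"wy":0,"wz":-5.6,"claw":-1},
    {"dx":-12.5,"dy":-7,"dz":0,"wx":0,"wy":0,"wz":-7,"claw":-1}
  ]
}}

```text
time_s: 12.23
tcp_pos: [575.6, 102.0, 9.9]
tcp_rot: [[-0.018, 1.0, -0.004], [1.0, 0.018, 0.006], [0.006, -0.003, -1.0]]
contact_force: [-14.5, 33.4, 12.1]
grip_width: 0.1
```

```bash
python3 see.py s3 "[632,25,0]" '["side","scene"]'
```

```text
12.2333 [575.6 102.    9.9] [[-0.018, 1.0, -0.004], [1.0, 0.018, 0.006], [0.006, -0.003, -1.0]]
wrist 14660 [632.  25.   0.] 1.0 dock [-102.751    0.683   -0.163]
side 116 [632.  25.   0.] 1.0 dock [-102.751    0.683   -0.163]
scene 467 [ 6.30244e+02  2.94100e+01 -4.20000e-02] 0.21 dock [-103.768    5.319   -0.205]
joint [ 6.30244e+02  2.94100e+01 -4.20000e-02] 1.21 dock [-103.768    5.319   -0.205]
glue [551. 212.   0.]
glue [545. 210.   0.]
```

View pics/s3.png

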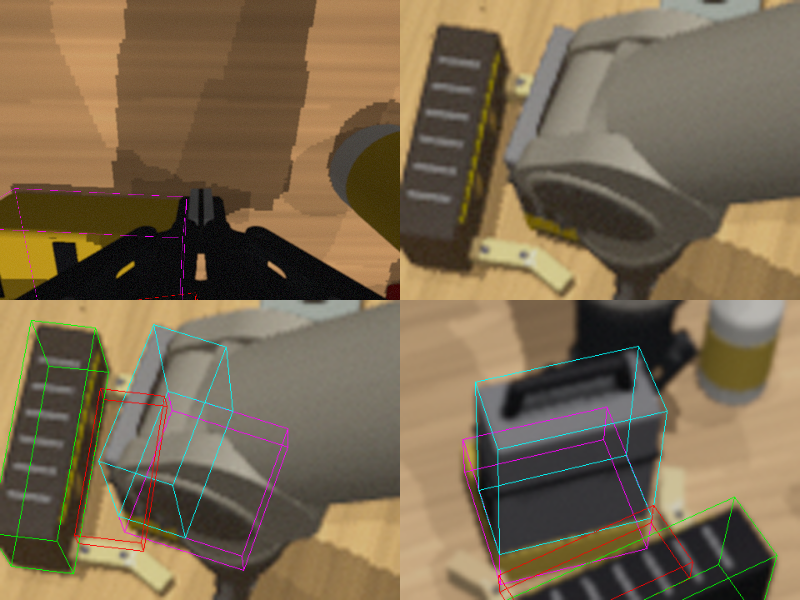

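{"op": "jog_arm", "data": {
  "motion": [
    {"dx":-2.5,"dy":-1.5,"dz":0,"wx":0,"wy":0,"wz":-1.4,"claw":-1},
    {"dx":-5,"dy":-3,"dz":0,"wx":0,"wy":0,"wz":-2.8,"claw":-1},
    {"dx":-7.5,"dy":-4.5,"dz":0,"wx":0,"wy":0,"wz":-4.2,"claw":-1},
    {"dx":-10,"dy":-6,"dz":0,"wx":0,"wy":0,"wz":-5.6,"claw":-1},
    {"dx":-12.5,"dy":-7.5,"dz":0,"wx":0,"wy":0,"wz":-7,"claw":-1}
  ]
}}

```text
time_s: 12.8
tcp_pos: [566.2, 93.4, 9.8]
tcp_rot: [[-0.143, 0.99, -0.008], [0.99, 0.143, 0.01], [0.011, -0.006, -1.0]]
contact_force: [-30.2, 55.0, 26.1]
grip_width: 0.1
```

```bash
python3 see.py s4 "[628,25,.1]" '["scene"]'
```

```text
12.8 [566.2  93.4   9.8] [[-0.143, 0.99, -0.008], [0.99, 0.143, 0.01], [0.011, -0.006, -1.0]]
wrist 15431 [6.28e+02 2.50e+01 1.00e-01] 1.0 dock [-1.06698e+02  1.33300e+00 -6.30000e-02]
side 95 [6.28e+02 2.50e+01 1.00e-01] 1.0 dock [-1.06698e+02  1.33300e+00 -6.30000e-02]
scene 470 [6.25623e+02 2.57300e+01 3.10000e-02] 0.18 dock [-108.925    2.439   -0.132]
joint [6.25623e+02 2.57300e+01 3.10000e-02] 0.18 dock [-108.925    2.439   -0.132]
glue [551. 212.   0.]
glue [545. 210.   0.]
```

Force reached 55 N. The case pivots on its corner and its near end comes back toward me faster than my finger retreats, so I'll retreat faster while turning.

{"op": "jog_arm", "data": {
  "motion": [
    {"dx":1,"dy":-3,"dz":-1,"wx":0,"wy":0,"wz":0,"claw":-1},
    {"dx":0,"dy":-6,"dz":-1,"wx":0,"wy":0,"wz":0,"claw":-1},
    {"dx":-2,"dy":-8,"dz":-1,"wx":0,"wy":0,"wz":0,"claw":-1},
    {"dx":-4,"dy":-10,"dz":-1,"wx":0,"wy":0,"wz":0,"claw":-1}
  ]
}}

```text
time_s: 13.28
tcp_pos: [556.3, 83.7, 10.0]
tcp_rot: [[-0.139, 0.99, -0.008], [0.99, 0.139, 0.005], [0.006, -0.008, -1.0]]
contact_force: [-23.9, 32.2, 11.0]
grip_width: -0.1
```

```bash
python3 see.py s5 "[625,25,.1]" '["scene"]'
```

```text
13.2833 [556.3  83.7  10. ] [[-0.139, 0.99, -0.008], [0.99, 0.139, 0.005], [0.006, -0.008, -1.0]]
wrist 12639 [6.25e+02 2.50e+01 1.00e-01] 1.0 dock [-1.09658e+02  1.81900e+00 -6.30000e-02]
side 95 [6.55038e+02 1.87850e+01 7.30000e-02] 0.899 dock [-81.027  -9.188  -0.09 ]
scene 497 [6.20521e+02 2.07650e+01 1.28000e-01] 0.188 dock [-1.14765e+02 -1.63200e+00 -3.50000e-02]
joint [6.20521e+02 2.07650e+01 1.28000e-01] 0.188 dock [-1.14765e+02 -1.63200e+00 -3.50000e-02]
glue [551. 212.   0.]
glue [545. 210.   0.]
```

{"op": "jog_arm", "data": {
  "motion": [
    {"dx":7,"dy":-4,"dz":0,"wx":0,"wy":0,"wz":0,"claw":-1},
    {"dx":8,"dy":-25,"dz":0,"wx":0,"wy":0,"wz":0,"claw":-1},
    {"dx":4,"dy":-45,"dz":0,"wx":0,"wy":0,"wz":0,"claw":-1},
    {"dx":-30,"dy":-45,"dz":0,"wx":0,"wy":0,"wz":0,"claw":-1},
    {"dx":-60,"dy":-42,"dz":0,"wx":0,"wy":0,"wz":-1.4,"claw":0.6},
    {"dx":-73,"dy":-40,"dz":0,"wx":0,"wy":0,"wz":-1.4,"claw":0.6},
    {"dx":-73,"dy":-40,"dz":0,"wx":0,"wy":0,"wz":-1.4,"claw":0.6},
    {"dx":-73,"dy":-40,"dz":0,"wx":0,"wy":0,"wz":-1.4,"claw":0.6},
    {"dx":-73,"dy":-40,"dz":0,"wx":0,"wy":0,"wz":-1.4,"claw":0.6}
  ]
}}

```text
time_s: 14.18
tcp_pos: [530.8, 0.8, 10.7]
tcp_rot: [[-0.158, 0.987, -0.0], [0.987, 0.158, 0.0], [0.0, -0.0, -1.0]]
contact_force: [0.4, -0.0, 0.4]
grip_width: 60.7
```

```bash
python3 see.py s6 "[620,20,.13]" '["side","scene"]'
```

```text
14.1833 [530.8   0.8  10.7] [[-0.158, 0.987, -0.0], [0.987, 0.158, 0.0], [0.0, -0.0, -1.0]]
wrist 6805 [6.28151e+02 1.24130e+01 4.81000e-01] 0.599 dock [-108.591  -11.113    0.318]
side 749 [6.22282e+02 1.58110e+01 1.37000e-01] 0.239 dock [-1.13832e+02 -6.80600e+00 -2.60000e-02]
scene 503 [6.20651e+02 2.07580e+01 1.27000e-01] 0.174 dock [-1.14638e+02 -1.66100e+00 -3.60000e-02]
joint [6.20493e+02 2.02970e+01 1.29000e-01] 0.481 dock [-1.14869e+02 -2.08900e+00 -3.40000e-02]
glue [551. 212.   0.]
glue [545. 210.   0.]
```

{"op": "jog_arm", "data": {
  "motion": [
    {"dx":2,"dy":8,"dz":0,"wx":0,"wy":0,"wz":0,"claw":0.6},
    {"dx":3,"dy":16,"dz":0,"wx":0,"wy":0,"wz":-0.5,"claw":0.6},
    {"dx":3,"dy":22,"dz":0,"wx":0,"wy":0,"wz":-0.5,"claw":0.6},
    {"dx":3,"dy":25,"dz":0,"wx":0,"wy":0,"wz":-0.5,"claw":0.6},
    {"dx":3.1,"dy":28,"dz":0,"wx":0,"wy":0,"wz":-0.5,"claw":0.6},
    {"dx":3.2,"dy":31,"dz":0,"wx":0,"wy":0,"wz":-0.5,"claw":0.6},
    {"dx":3.3,"dy":34,"dz":0,"wx":0,"wy":0,"wz":-0.5,"claw":0.6},
    {"dx":3.4,"dy":37,"dz":0,"wx":0,"wy":0,"wz":-0.5,"claw":0.6},
    {"dx":3.5,"dy":40,"dz":0,"wx":0,"wy":0,"wz":-0.5,"claw":0.6}
  ]
}}

```text
time_s: 15.08
tcp_pos: [558.3, 7.1, 8.5]
tcp_rot: [[-0.161, 0.987, -0.022], [0.987, 0.161, -0.001], [0.003, -0.022, -1.0]]
contact_force: [-80.1, -9.1, 64.3]
grip_width: 68.3
```

```bash
python3 see.py s7 "[632,21,.15]" '["side","scene"]'
```

```text
15.0833 [558.3   7.1   8.5] [[-0.161, 0.987, -0.022], [0.987, 0.161, -0.001], [0.003, -0.022, -1.0]]
wrist 12414 [6.32e+02 2.10e+01 1.50e-01] 1.0 dock [-1.034e+02 -3.264e+00 -1.300e-02]
side 494 [6.26389e+02 1.73000e+01 1.41000e-01] 0.472 dock [-1.09537e+02 -6.00400e+00 -2.20000e-02]
scene 505 [6.25944e+02 2.36130e+01 1.62000e-01] 0.187 dock [-1.08951e+02  2.98000e-01 -1.00000e-03]
joint [6.25939e+02 2.30890e+01 1.54000e-01] 0.719 dock [-1.09042e+02 -2.19000e-01 -9.00000e-03]
glue [551. 212.   0.]
glue [545. 210.   0.]
```

The force is too high, so I'm backing off at once. Then an unobstructed look.

{"op": "jog_arm", "data": {
  "motion": [
    {"dx":0,"dy":-12,"dz":0,"wx":0,"wy":0,"wz":0,"claw":0.6},
    {"dx":0,"dy":-30,"dz":0,"wx":0,"wy":0,"wz":0,"claw":0.6},
    {"dx":0,"dy":-60,"dz":0,"wx":0,"wy":0,"wz":0,"claw":0.6},
    {"dx":0,"dy":-80,"dz":-30,"wx":0,"wy":0,"wz":0,"claw":0.6},
    {"dx":0,"dy":-90,"dz":-70,"wx":0,"wy":0,"wz":0,"claw":0.6},
    {"dx":0,"dy":-90,"dz":-70,"wx":0,"wy":0,"wz":0,"claw":0.6}
  ]
}}

```text
time_s: 15.73
tcp_pos: [481.7, -5.7, 85.6]
tcp_rot: [[-0.164, 0.986, 0.005], [0.986, 0.164, 0.002], [0.001, 0.005, -1.0]]
contact_force: [4.0, 0.1, 0.9]
grip_width: 68.4
```

```bash
cat > big.py <<'E'
import sys
from h import *
from plan import *
dock=np.array([733.5,41,.163]); p=np.array(eval(sys.argv[2]))
d=box(dock,-57,0,-68,68,0,25)
B=[(box(p,-55,55,-60,60,0,45),(255,0,255)),(d,(0,0,255)),(box(dock,-88,-57,-85,85,0,25),(255,0,0))]
I={n:grab_frame(n) for n in("side","scene")}
a=wires("side",I["side"],[],170,140,270,240,4); a2=wires("side",I["side"],B,170,140,270,240,4)
b=wires("scene",I["scene"],[],240,210,340,260,4);b2=wires("scene",I["scene"],B,240,210,340,260,4)
cv2.imwrite(f"pics/{sys.argv[1]}.png",np.vstack([np.hstack([a,a2]),np.hstack([b,b2])]))
E
python3 see.py s8 "[624,20,.15]" '["side","scene"]'; python3 big.py b1 "[624.5,19,.145]"
```

```text
15.7333 [481.7  -5.7  85.6] [[-0.164, 0.986, 0.005], [0.986, 0.164, 0.002], [0.001, 0.005, -1.0]]
wrist 7051 [6.29095e+02 2.25210e+01 1.64000e-01] 0.42 dock [-1.0602e+02 -1.2920e+00  1.0000e-03]
side 811 [6.3065e+02 1.9411e+01 1.6200e-01] 0.175 dock [-1.04991e+02 -4.61200e+00 -1.00000e-03]
scene 499 [6.2866e+02 2.4931e+01 1.6100e-01] 0.208 dock [-1.06058e+02  1.15800e+00 -2.00000e-03]
joint [6.29122e+02 2.32620e+01 1.58000e-01] 0.463 dock [-1.05873e+02 -5.65000e-01 -5.00000e-03]
glue [551. 212.   0.]
glue [545. 210.   0.]
```

View pics/b1.png

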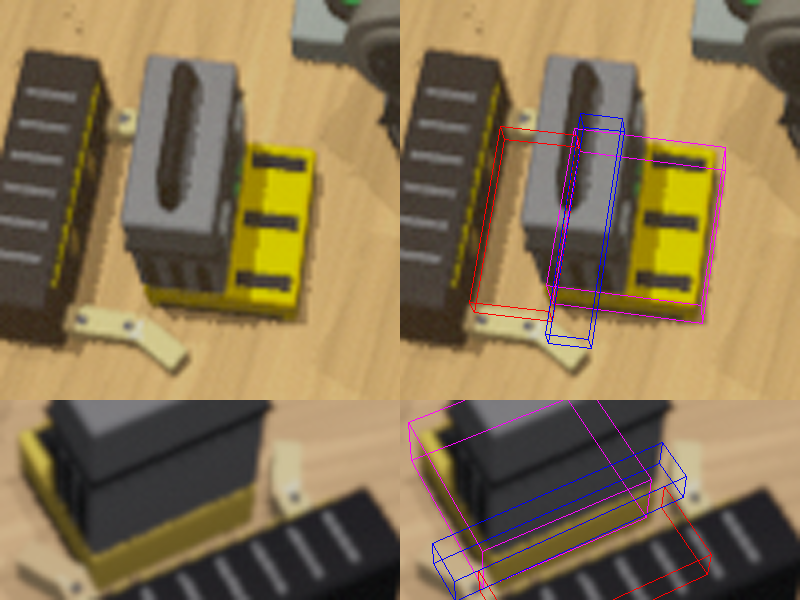

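The case is now square to the dock (yaw within 0.002 rad) but sits right of centre, with its front-right corner on the flare by the guide's kink at (85,588). I'll nudge gently forward-left along the flare, using pad friction.

{"op": "jog_arm", "data": {
  "motion": [
    {"dx":-3,"dy":20,"dz":40,"wx":0,"wy":0,"wz":0,"claw":0.6},
    {"dx":-3,"dy":40,"dz":70,"wx":0,"wy":0,"wz":0,"claw":0.6},
    {"dx":-3,"dy":60,"dz":77,"wx":0,"wy":0,"wz":0,"claw":0.6},
    {"dx":-3,"dy":72,"dz":77,"wx":0,"wy":0,"wz":0,"claw":0.6},
    {"dx":-3,"dy":76,"dz":77,"wx":0,"wy":0,"wz":0,"claw":0.6},
    {"dx":-3,"dy":79,"dz":77,"wx":0,"wy":0,"wz":0,"claw":0.6},
    {"dx":-3,"dy":81,"dz":77,"wx":0,"wy":0,"wz":0,"claw":0.6}
  ]
}}

```text
time_s: 16.57
tcp_pos: [561.0, 5.2, 3.3]
tcp_rot: [[-0.166, 0.986, -0.001], [0.986, 0.166, -0.0], [-0.0, -0.001, -1.0]]
contact_force: [-0.6, 0.0, -0.0]
grip_width: 68.0
```

{"op": "jog_arm", "data": {
  "motion": [
    {"dx":0,"dy":0,"dz":-6,"wx":0,"wy":0,"wz":0,"claw":0.6},
    {"dx":0,"dy":1.5,"dz":-6,"wx":0,"wy":0,"wz":0,"claw":0.6},
    {"dx":0.5,"dy":3,"dz":-6,"wx":0,"wy":0,"wz":0,"claw":0.6},
    {"dx":1.5,"dy":4.5,"dz":-6,"wx":0,"wy":0,"wz":0,"claw":0.6}
  ]
}}

```text
time_s: 16.9
tcp_pos: [565.8, 7.8, 10.2]
tcp_rot: [[-0.166, 0.986, 0.001], [0.986, 0.166, 0.0], [0.0, 0.001, -1.0]]
contact_force: [-0.7, -0.0, 0.2]
grip_width: 68.5
```

{"op": "jog_arm", "data": {
  "motion": [
    {"dx":0.7,"dy":1,"dz":0,"wx":0,"wy":0,"wz":0,"claw":0.6},
    {"dx":1.5,"dy":2,"dz":0,"wx":0,"wy":0,"wz":0,"claw":0.6},
    {"dx":2.5,"dy":3,"dz":0,"wx":0,"wy":0,"wz":0,"claw":0.6}
  ]
}}

```text
time_s: 17.15
tcp_pos: [566.3, 9.5, 9.4]
tcp_rot: [[-0.165, 0.986, -0.003], [0.986, 0.165, -0.001], [-0.0, -0.004, -1.0]]
contact_force: [-11.4, -8.9, 6.4]
grip_width: 68.4
```

{"op": "jog_arm", "data": {
  "motion": [
    {"dx":1,"dy":1,"dz":-0.5,"wx":0,"wy":0,"wz":0,"claw":0.6},
    {"dx":2,"dy":2,"dz":-0.5,"wx":0,"wy":0,"wz":0,"claw":0.6},
    {"dx":3,"dy":3,"dz":-0.5,"wx":0,"wy":0,"wz":0,"claw":0.6},
    {"dx":4,"dy":4.5,"dz":-0.5,"wx":0,"wy":0,"wz":0,"claw":0.6}
  ]
}}

```text
time_s: 17.48
tcp_pos: [569.7, 14.2, 9.4]
tcp_rot: [[-0.165, 0.986, -0.004], [0.986, 0.165, -0.001], [-0.0, -0.004, -1.0]]
contact_force: [-8.4, -7.8, -0.9]
grip_width: 68.5
```

```bash
python3 see.py s9 "[632,23,.16]" '["scene"]'
```

```text
17.4833 [569.7  14.2   9.4] [[-0.165, 0.986, -0.004], [0.986, 0.165, -0.001], [-0.0, -0.004, -1.0]]
wrist 12795 [6.32e+02 2.30e+01 1.60e-01] 1.0 dock [-1.03076e+02 -1.29000e+00 -3.00000e-03]
side 510 [6.37904e+02 2.41140e+01 1.66000e-01] 0.471 dock [-9.7069e+01 -1.1490e+00  3.0000e-03]
scene 559 [6.33693e+02 2.89900e+01 1.54000e-01] 0.221 dock [-1.00433e+02  4.34600e+00 -9.00000e-03]
joint [6.33693e+02 2.89900e+01 1.54000e-01] 0.221 dock [-1.00433e+02  4.34600e+00 -9.00000e-03]
glue [551. 212.   0.]
glue [545. 210.   0.]
```

Moved left about 4 mm, square, and the force is low. Now straight ahead.

{"op": "jog_arm", "data": {
  "motion": [
    {"dx":0.5,"dy":1.5,"dz":0,"wx":0,"wy":0,"wz":0,"claw":0.6},
    {"dx":1,"dy":3,"dz":0,"wx":0,"wy":0,"wz":0,"claw":0.6},
    {"dx":1.3,"dy":5,"dz":0,"wx":0,"wy":0,"wz":0,"claw":0.6},
    {"dx":1.3,"dy":7,"dz":0,"wx":0,"wy":0,"wz":0,"claw":0.6}
  ]
}}

```text
time_s: 17.97
tcp_pos: [576.3, 16.9, 9.4]
tcp_rot: [[-0.165, 0.986, -0.004], [0.986, 0.165, -0.001], [-0.0, -0.004, -1.0]]
contact_force: [-10.5, -4.9, 2.2]
grip_width: 68.4
```

Force is 12 N, so it slides freely.

{"op": "jog_arm", "data": {
  "motion": [
    {"dx":0,"dy":2,"dz":0,"wx":0,"wy":0,"wz":0,"claw":0.6},
    {"dx":0,"dy":4,"dz":0,"wx":0,"wy":0,"wz":0,"claw":0.6},
    {"dx":0,"dy":6,"dz":0,"wx":0,"wy":0,"wz":0,"claw":0.6},
    {"dx":0,"dy":8,"dz":0,"wx":0,"wy":0,"wz":0,"claw":0.6},
    {"dx":0,"dy":10,"dz":0,"wx":0,"wy":0,"wz":0,"claw":0.6},
    {"dx":0,"dy":12,"dz":0,"wx":0,"wy":0,"wz":0,"claw":0.6}
  ]
}}

```text
time_s: 18.47
tcp_pos: [587.6, 19.3, 9.4]
tcp_rot: [[-0.166, 0.986, -0.005], [0.986, 0.166, -0.0], [0.0, -0.005, -1.0]]
contact_force: [-14.5, -2.4, 4.8]
grip_width: 68.1
```

```bash
python3 see.py s10 "[655,28,.16]" '["scene"]'|grep -v glue
```

```text
18.4667 [587.6  19.3   9.4] [[-0.166, 0.986, -0.005], [0.986, 0.166, -0.0], [0.0, -0.005, -1.0]]
wrist 12670 [6.55e+02 2.80e+01 1.60e-01] 1.0 dock [-7.9569e+01 -8.9000e-02 -3.0000e-03]
side 494 [6.55151e+02 2.94840e+01 1.75000e-01] 0.484 dock [-7.9179e+01  1.3510e+00  1.2000e-02]
scene 299 [6.51266e+02 3.49210e+01 1.68000e-01] 0.387 dock [-8.2131e+01  7.3460e+00  5.0000e-03]
joint [6.51266e+02 3.49210e+01 1.68000e-01] 0.387 dock [-8.2131e+01  7.3460e+00  5.0000e-03]
```

{"op": "jog_arm", "data": {
  "motion": [
    {"dx":-0.4,"dy":2,"dz":0,"wx":0,"wy":0,"wz":0,"claw":0.6},
    {"dx":-0.8,"dy":4,"dz":0,"wx":0,"wy":0,"wz":0,"claw":0.6},
    {"dx":-1.2,"dy":6,"dz":0,"wx":0,"wy":0,"wz":0,"claw":0.6},
    {"dx":-1.6,"dy":8,"dz":0,"wx":0,"wy":0,"wz":0,"claw":0.6},
    {"dx":-2,"dy":10,"dz":0,"wx":0,"wy":0,"wz":0,"claw":0.6},
    {"dx":-2.4,"dy":12,"dz":0,"wx":0,"wy":0,"wz":0,"claw":0.6},
    {"dx":-2.8,"dy":14,"dz":0,"wx":0,"wy":0,"wz":0,"claw":0.6},
    {"dx":-3.2,"dy":16,"dz":0,"wx":0,"wy":0,"wz":0,"claw":0.6},
    {"dx":-3.4,"dy":18,"dz":0,"wx":0,"wy":0,"wz":0,"claw":0.6}
  ]
}}

```text
time_s: 19.37
tcp_pos: [605.9, 19.6, 9.4]
tcp_rot: [[-0.167, 0.986, -0.006], [0.986, 0.167, 0.0], [0.001, -0.006, -1.0]]
contact_force: [-14.2, 0.8, 6.4]
grip_width: 68.1
```

{"op": "jog_arm", "data": {
  "motion": [
    {"dx":0,"dy":1,"dz":0,"wx":0,"wy":0,"wz":0,"claw":0.6},
    {"dx":0,"dy":2,"dz":0,"wx":0,"wy":0,"wz":0,"claw":0.6},
    {"dx":0,"dy":3,"dz":0,"wx":0,"wy":0,"wz":0,"claw":0.6},
    {"dx":0,"dy":4,"dz":0,"wx":0,"wy":0,"wz":0,"claw":0.6}
  ]
}}

```text
time_s: 19.7
tcp_pos: [609.8, 19.9, 9.4]
tcp_rot: [[-0.166, 0.986, -0.006], [0.986, 0.166, -0.0], [0.001, -0.006, -1.0]]
contact_force: [-15.2, -2.4, 6.0]
grip_width: 68.3
```

{"op": "jog_arm", "data": {
  "motion": [
    {"dx":0,"dy":1,"dz":0,"wx":0,"wy":0,"wz":0,"claw":0.6},
    {"dx":0,"dy":2,"dz":0,"wx":0,"wy":0,"wz":0,"claw":0.6},
    {"dx":0,"dy":3,"dz":0,"wx":0,"wy":0,"wz":0,"claw":0.6},
    {"dx":0,"dy":4,"dz":0,"wx":0,"wy":0,"wz":0,"claw":0.6}
  ]
}}

```text
time_s: 20.03
tcp_pos: [612.6, 20.3, 9.3]
tcp_rot: [[-0.166, 0.986, -0.008], [0.986, 0.166, -0.0], [0.001, -0.008, -1.0]]
contact_force: [-28.6, -2.3, 18.5]
grip_width: 68.4
```

{"op": "jog_arm", "data": {
  "motion": [
    {"dx":0,"dy":1,"dz":0,"wx":0,"wy":0,"wz":0,"claw":0.6},
    {"dx":0,"dy":2,"dz":0,"wx":0,"wy":0,"wz":0,"claw":0.6},
    {"dx":0,"dy":2,"dz":0,"wx":0,"wy":0,"wz":0,"claw":0.6}
  ]
}}

```text
time_s: 20.28
tcp_pos: [612.6, 20.3, 9.1]
tcp_rot: [[-0.166, 0.986, -0.012], [0.986, 0.166, -0.0], [0.002, -0.011, -1.0]]
contact_force: [-34.0, -3.8, 22.3]
grip_width: 68.3
```

```bash
python3 see.py s11 "[679,30,.165]" '["side"]'|grep -v glue
```

```text
20.2833 [612.6  20.3   9.1] [[-0.166, 0.986, -0.012], [0.986, 0.166, -0.0], [0.002, -0.011, -1.0]]
wrist 12547 [6.79e+02 3.00e+01 1.65e-01] 1.0 dock [-5.5563e+01 -2.0100e+00  2.0000e-03]
side 465 [6.78741e+02 3.03610e+01 1.68000e-01] 0.52 dock [-5.576e+01 -1.612e+00  5.000e-03]
scene 179 [6.76455e+02 3.65700e+01 1.85000e-01] 0.274 dock [-5.7007e+01  4.8860e+00  2.2000e-02]
joint [6.78741e+02 3.03610e+01 1.68000e-01] 0.52 dock [-5.576e+01 -1.612e+00  5.000e-03]
```

{"op": "jog_arm", "data": {
  "motion": [
    {"dx":0,"dy":-8,"dz":0,"wx":0,"wy":0,"wz":0,"claw":0.6},
    {"dx":0,"dy":-30,"dz":0,"wx":0,"wy":0,"wz":0,"claw":0.6},
    {"dx":0,"dy":-65,"dz":0,"wx":0,"wy":0,"wz":0,"claw":0.6},
    {"dx":0,"dy":-90,"dz":-30,"wx":0,"wy":0,"wz":0,"claw":-1},
    {"dx":-20,"dy":-100,"dz":-60,"wx":0,"wy":0,"wz":0,"claw":-1},
    {"dx":-50,"dy":-100,"dz":-90,"wx":0,"wy":0,"wz":0,"claw":-1},
    {"dx":-85,"dy":-100,"dz":-110,"wx":0,"wy":0,"wz":0,"claw":-1},
    {"dx":-120,"dy":-100,"dz":-130,"wx":0,"wy":0,"wz":0,"claw":-1},
    {"dx":-155,"dy":-100,"dz":-140,"wx":0,"wy":0,"wz":0,"claw":-1},
    {"dx":-190,"dy":-100,"dz":-140,"wx":0,"wy":0,"wz":0,"claw":-1},
    {"dx":-190,"dy":-100,"dz":-140,"wx":0,"wy":0,"wz":0,"claw":-1}
  ]
}}

```text
time_s: 21.35
tcp_pos: [552.0, -190.0, 151.7]
tcp_rot: [[-0.16, 0.987, 0.003], [0.987, 0.16, -0.003], [-0.004, 0.002, -1.0]]
contact_force: [-2.8, -0.2, -0.6]
grip_width: 0.0
```

```bash
python3 see.py s12 "[679,30,.165]" '["side"]'|grep -v glue; python3 - <<'E'
from h import *
for n in("wrist","side","scene"):
    im=grab_frame(n); h=cv2.cvtColor(im,cv2.COLOR_RGB2HSV); m=cv2.inRange(h,(45,100,40),(85,255,255)); k,l,st,ce=cv2.connectedComponentsWithStats(m)
    if k>1:
        i=1+np.argmax(st[1:,4]); x,y,w,hh,a=st[i]; print(n,ce[i].round(1),st[i].tolist(),ray(n,ce[i],48).round(1))
    print([(np.round(d["xy"],1).tolist(),round(d["conf"],2),ray(n,d["xy"],52).round(1).tolist()) for d in spot_point(n,"start_top")][:2])
# triangulation of the button top
E
```

```text
21.35 [ 552.  -190.   151.7] [[-0.16, 0.987, 0.003], [0.987, 0.16, -0.003], [-0.004, 0.002, -1.0]]
wrist 7282 [6.76343e+02 4.13470e+01 1.64000e-01] 0.212 dock [-5.6344e+01  9.6180e+00  1.0000e-03]
side 826 [6.77108e+02 3.03890e+01 1.63000e-01] 0.179 dock [-57.366  -1.319   0.   ]
scene 158 [6.82511e+02 3.67060e+01 1.72000e-01] 0.289 dock [-5.101e+01  4.037e+00  9.000e-03]
joint [6.77108e+02 3.03890e+01 1.63000e-01] 0.179 dock [-57.366  -1.319   0.   ]
wrist [261.  238.2] [240, 227, 39, 25, 477] [ 590.2 -171.8   48. ]
[]
side [258.4 135.7] [253, 131, 12, 10, 90] [ 592.9 -178.8   48. ]
[([259.8, 136.4], 0.55, [587.7, -175.6, 52.0])]
scene [195.8 229.9] [189, 224, 14, 13, 134] [ 588.9 -173.8   48. ]
[([297.0, 263.3], 0.24, [760.6, 36.8, 52.0])]
```

The case is at home: side fit is x −57 mm, y −1 mm, yaw equal to the dock's. Now the button.

{"op": "jog_arm", "data": {
  "motion": [
    {"dx":5,"dy":20,"dz":10,"wx":0,"wy":0,"wz":0,"claw":-1},
    {"dx":8.5,"dy":40,"dz":30,"wx":0,"wy":0,"wz":0,"claw":-1},
    {"dx":8.5,"dy":40.5,"dz":60,"wx":0,"wy":0,"wz":0,"claw":-1},
    {"dx":8.5,"dy":40.5,"dz":80,"wx":0,"wy":0,"wz":0,"claw":-1},
    {"dx":8.5,"dy":40.5,"dz":80,"wx":0,"wy":0,"wz":0,"claw":-1}
  ]
}}

```text
time_s: 22.22
tcp_pos: [588.2, -166.4, 66.4]
tcp_rot: [[-0.168, 0.986, -0.006], [0.986, 0.168, 0.001], [0.002, -0.006, -1.0]]
contact_force: [-1.2, 0.5, -0.5]
grip_width: 0.2
```

{"op": "jog_arm", "data": {
  "motion": [
    {"dx":0,"dy":0,"dz":3,"wx":0,"wy":0,"wz":0,"claw":-1},
    {"dx":0,"dy":0,"dz":6,"wx":0,"wy":0,"wz":0,"claw":-1},
    {"dx":0,"dy":0,"dz":9,"wx":0,"wy":0,"wz":0,"claw":-1},
    {"dx":0,"dy":0,"dz":11,"wx":0,"wy":0,"wz":0,"claw":-1}
  ]
}}

```text
time_s: 22.55
tcp_pos: [590.9, -167.9, 60.3]
tcp_rot: [[-0.166, 0.986, 0.002], [0.986, 0.166, -0.0], [-0.001, 0.002, -1.0]]
contact_force: [0.4, -0.3, 3.0]
grip_width: 0.0
```

```bash
python3 - <<'E'
from h import *
for z in(52,56,60): print(z,[ray(n,xy,z).round(1)[:2].tolist() for n,xy in(("side",(258.4,135.7)),("scene",(195.8,229.9)))])
print(env.read_state()["tcp_pos"],env.read_state()["contact_force"])
E
```

```text
52 [[592.3, -176.7], [591.8, -173.8]]
56 [[591.8, -174.7], [594.5, -173.9]]
60 [[591.3, -172.6], [597.3, -174.0]]
[ 590.94932697 -167.92046478   60.26010664] [ 0.4044125  -0.31139929  2.97343989]
```

{"op": "jog_arm", "data": {
  "motion": [
    {"dx":0,"dy":0,"dz":-8,"wx":0,"wy":0,"wz":0,"claw":-1},
    {"dx":-6,"dy":0.5,"dz":-8,"wx":0,"wy":0,"wz":0,"claw":-1},
    {"dx":-6,"dy":0.5,"dz":-5,"wx":0,"wy":0,"wz":0,"claw":-1},
    {"dx":-6,"dy":0.5,"dz":-1,"wx":0,"wy":0,"wz":0,"claw":-1},
    {"dx":-6,"dy":0.5,"dz":2,"wx":0,"wy":0,"wz":0,"claw":-1}
  ]
}}

```text
time_s: 22.97
tcp_pos: [592.0, -173.9, 57.1]
tcp_rot: [[-0.166, 0.986, 0.001], [0.986, 0.166, -0.0], [-0.001, 0.001, -1.0]]
contact_force: [2.1, -2.3, 4.5]
grip_width: -0.1
```

{"op": "jog_arm", "data": {
  "motion": [
    {"dx":0,"dy":0,"dz":1.5,"wx":0,"wy":0,"wz":0,"claw":-1},
    {"dx":0,"dy":0,"dz":3,"wx":0,"wy":0,"wz":0,"claw":-1},
    {"dx":0,"dy":0,"dz":4,"wx":0,"wy":0,"wz":0,"claw":-1}
  ]
}}

```text
time_s: 23.22
tcp_pos: [592.2, -174.1, 55.2]
tcp_rot: [[-0.166, 0.986, 0.001], [0.986, 0.166, 0.001], [0.0, 0.001, -1.0]]
contact_force: [-15.8, 4.0, 57.0]
grip_width: 0.0
```

Bottomed out at z = 55 mm with a sharp force rise. Releasing and retreating upward.

{"op": "jog_arm", "data": {
  "motion": [
    {"dx":0,"dy":0,"dz":-5,"wx":0,"wy":0,"wz":0,"claw":-1},
    {"dx":0,"dy":0,"dz":-20,"wx":0,"wy":0,"wz":0,"claw":-1},
    {"dx":0,"dy":0,"dz":-50,"wx":0,"wy":0,"wz":0,"claw":-1},
    {"dx":0,"dy":0,"dz":-90,"wx":0,"wy":0,"wz":0,"claw":-1},
    {"dx":0,"dy":-20,"dz":-120,"wx":0,"wy":0,"wz":0,"claw":-1},
    {"dx":0,"dy":-50,"dz":-140,"wx":0,"wy":0,"wz":0,"claw":-1},
    {"dx":0,"dy":-50,"dz":-150,"wx":0,"wy":0,"wz":0,"claw":-1},
    {"dx":0,"dy":-50,"dz":-150,"wx":0,"wy":0,"wz":0,"claw":-1}
  ]
}}

```text
time_s: 23.88
tcp_pos: [542.3, -182.3, 205.4]
tcp_rot: [[-0.165, 0.986, 0.003], [0.986, 0.165, 0.001], [0.0, 0.003, -1.0]]
contact_force: [0.4, -0.0, 0.3]
grip_width: 0.2
```

```bash
python3 see.py s13 "[679,32,.165]" '["side"]'|grep -v glue; python3 - <<'E'
from h import *
dock=np.array([733.5,41,.163])
a=grab_frame("side");b=grab_frame("scene")
A=cv2.resize(a[100:330,140:370,::-1],(400,400),interpolation=cv2.INTER_CUBIC);Bb=cv2.resize(b[130:290,185:345,::-1],(400,400),interpolation=cv2.INTER_CUBIC)
cv2.imwrite("pics/fin.png",np.hstack([A,Bb]))
E
```

```text
23.8833 [ 542.3 -182.3  205.4] [[-0.165, 0.986, 0.003], [0.986, 0.165, 0.001], [0.0, 0.003, -1.0]]
wrist 5551 [6.76882e+02 3.36860e+01 1.72000e-01] 0.207 dock [-5.7055e+01  1.9710e+00  9.0000e-03]
side 830 [6.76819e+02 3.07120e+01 1.60000e-01] 0.176 dock [-5.7599e+01 -9.5400e-01 -3.0000e-03]
scene 160 [6.82413e+02 3.67750e+01 1.72000e-01] 0.285 dock [-5.1095e+01  4.1210e+00  9.0000e-03]
joint [6.76819e+02 3.07120e+01 1.60000e-01] 0.176 dock [-5.7599e+01 -9.5400e-01 -3.0000e-03]
```

View pics/fin.png

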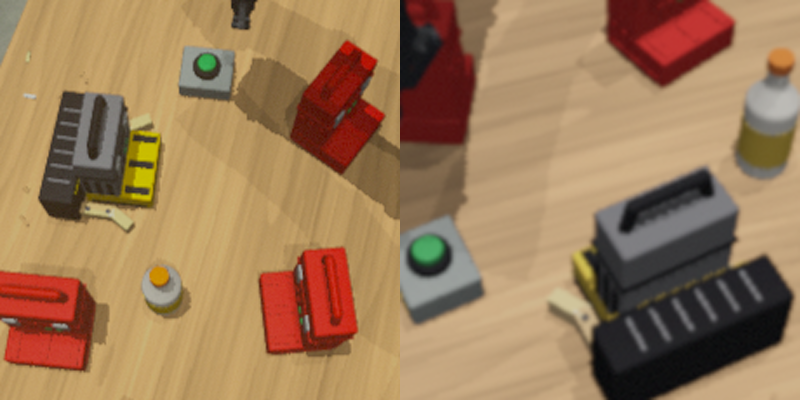

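```bash
python3 -c "
from bench import env
print(env.finish_job())"
```

```text
the job is handed in; nothing more can be done
None
```

The case is in the dock, the start button was pressed and released, and the job is handed in at about 24 s of the 51 s allowed.

**How it went**
- I pushed the case only by its yellow base.
- Its front-right corner caught on the right guide's flare twice on the way in. I freed it once by nudging the left side of the bare yellow step, and once by pushing forward and to the left.
- It then slid in at 10–15 N and stopped moving at 34 N against the stop block.
- The button travelled about 6 mm, until the force rose sharply, and I let it go.

**Last checks**
- **Case position:** relative to the dock, the three cameras put the case at x −51 to −58 mm (home is −55), y −1 to +4 mm and yaw within 0.01 rad. The spread between cameras is about what I had seen all along.
- **Stop contact:** no camera could see the gap between case and block. That the case is against the block rests on the stall and its position.
- **Other things:** the last picture shows the case upright, the button up, and the glue bottle and red look-alikes where they were. The mallet and offcut were outside that picture, and the arm never went near them.
- **Robot:** the last reading shows no contact force (under 1 N), with the arm clear of everything.

**Force peaks**
- About 100 N at the wrist during the second jam (limit 120).
- 57 N at the button.
- About 70 N at the fingers during the side nudge.

All three were on the fingers as far as I can tell, not on the arm or the gripper's body.

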